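# Clamp a profile offcut on end in the locked tapping fixture

### The arm

A 6-joint arm with a two-finger parallel gripper is mounted at the origin on a cart in front of the work surface, level with it; the furniture and walls round the work are solid. World frame = base frame: x ahead of the robot, y to its left, z up, the work surface at z = 0. Lengths are in m, angles in degrees, forces in N, time in s.
With the tool pointing down it reaches from about 0.3 to 0.75 m from the base axis. Payload 8.5 kg.
Tool frame: the origin (TCP) lies at the very end of the fingers, on their centre line; the grasp point (between the pads) lies 19 mm behind it; z points along the fingers, y is the line along which they close (so a half turn about z gives the same grasp; the last joint's range is limited). The gripper opens to 85 mm and grips with 20 to 120 N. Pads are 22 mm wide; open, the fingers measure 114 mm over their backs; the gripper's body (76 mm by 85 mm) begins 54 mm behind the grasp point. The pads swing forward as they close: fully open they stand 13 mm farther back than shut.
Start: joints at [-83.153, 21.807, 74.336, -0, 83.858, -12.336], TCP at [0.181, -0.519, 0.2] pointing down, gripper open.
Joint ranges: [-178.18, 178.18], [-50.72, 133.34], [12.68, 142.11], [-81.47, 261.47], [9.98, 163.14], [-165.26, 165.26]. Speed limits (degrees/s): [136.94, 136.94, 180, 180, 180, 180].

### API

Orientations are given as a 3x3 rotation matrix whose columns are the frame's x, y, z axes.
In Python, from rig import env, optics, spotter gives the robot as it stands.
- The arm moves only by the shell command python3 -m crank 'ROWS' [FORCE]. ROWS is JSON, one flat list of numbers, 5 for each row, row after row: the finger opening in cm, from 0 to 8.54, then the shift along the tool's x, y, z in cm, then the turn about the tool's z in rad. A call has exactly 8 rows; each row shifts and turns the commanded pose from where the row before left it, along the tool's axes as they then stand; what a row does not reach is not made up. A row lasts 1/12 s, in which the tool goes at most 41.7 mm and 7.16 degrees, less where a joint would pass 70% of its speed; a pose out of reach is approached as far as the arm can. A call is refused whole if a number of a shift passes 4.17 or a number of a turn 0.125, either way. A call with a gripper value outside its range is refused whole. The fingers move at their own pace and stop on an object; FORCE is the grip in N (left out, the last holds). Time passes only in rows, so rows that do not move let the fingers close, or fill a call up. It gives the time, the measured TCP pose, the force, the opening and the grip force at its end, in the units of the state.
- env.observe(): the state, without advancing time (a new reading comes with each control period).
- optics.get_image(name): name is "scene" or "side" or "wrist"; returns a dict with "color" (400x640x3 uint8, red, green, blue), "intrinsics" (3x3 intrinsics, pixels), "distortion" ([k1, k2, p1, p2, k3] as OpenCV has them; the pictures are not rectified), "pose" (4x4, takes a point from camera to world coordinates). Camera axes: x right, y up, looking along -z (the intrinsics and any distortion apply to the point x, -y, -z); pixel columns grow to the right and rows downward; lengths in m; the calibration is good to about 2 mm. A picture is of the moment at which its call begins. There is no depth.
- env.close_job(): hands the job in; it is judged then, once.
Trained networks look in a picture, given as the dict that the camera call returned (one of the last four; its "shot" number tells which), for a name from the list of things; names that differ only in an ending like _2 or _b are one class to them, and where a whole thing is asked for, a point or a joint stands for the part that bears it (a point fixed in the world has none). Each returns a list of dicts, best first, with "score" (0 to 1); they miss things now and then, are a little off and sometimes report something else, mostly with a low value. They report only what shows in the picture. A call takes as long as a camera call. They do not tell look-alikes from the thing itself.
- spotter.look_for(picture, query): "at" ([column, row] as shares, 0 to 1, of the picture: columns of its width, rows of its height, amid what is visible of it).
The state is a dict: "time_s": time; "q": joint angles; "qvel": joint speeds; "joint_efforts": joint torques, N m; "position": TCP position; "tool_rot": TCP orientation; "ft_force": force on the tool from outside, world axes, zero at the start; "wrist_torque": the same for the moment, N m; "grip_width": finger opening in m; "gripper_force": force on a finger pad.
Only numpy, scipy, OpenCV 4.12 (cv2) and the standard library are available. Lean on these libraries where they do the work, as an engineer would, in place of code of your own. Each camera call takes 0.05 s, during which the arm holds its last target. There are 200 camera calls.

### The job

The sawn aluminium profile offcut that lies on the bench, to the right in front of the tapping fixture, is to have its end tapped. Draw the red lock bolt of the fixture, swing its cam lever fully open, stand the offcut upright on the seat between the jaws, swing the lever fully home so that the jaw clamps the offcut against the fixed jaw, and push the lock bolt back in so that the lever is locked again. Do not shift the calliper, the corner cube or the angle bracket.

Things in the scene. Friction and masses are not known exactly. Their poses are not given: they have to be found in the camera images.
- profile_mid (a point): Centre of the loose offcut of silver slotted aluminium profile, 30 x 30 mm square, 110 mm long, about 0.12 kg. Its y axis is the long axis; at the start it lies flat (centre 15 mm above the bench). Stood on a sawn end it stands by itself. Either end may be up. Clamped, its top end stands 12 mm above the jaws, so there only an upright tool can hold it, by its faces towards the fixture's +y and -y.
- nest (a point): Seat of the tapping fixture: on top of the 16 mm thick base plate (205 x 130 mm, screwed down), on the axis where the clamped offcut stands. z up, +x points to the fixed jaw, whose face is at x = 15 mm; two flared lips on it, 35 mm apart and standing out 6 mm, guide the offcut in y. Both jaws rise 98 mm above the seat; the sides +y and -y are open.
- jaw_face (a point): Middle of the moving jaw's dark steel face, which looks to the nest's +x. In the nest's frame it is at x = -11.5 mm with the lever shut and empty, -27 mm with the lever fully open: then 42 mm are free for the 30 mm offcut. Set it down with its centre near x = -5, y = 0 mm; closing the lever pushes it against the fixed jaw (centre at x = 0).
- jaw: The moving jaw's face plate, 48 mm wide, 90 mm tall, spring-backed by up to 5 mm; it presses on the offcut with about 18 N when the lever is home. The origin is that of the fixture, not a point of the plate.
- handle (a point): Half-way up the black upright handle at the end of the cam lever: a round grip of 22 mm diameter and 45 mm height, from 22 mm below this point to 22 mm above it; its top is 116 mm above the bench. It moves on a level circle of 95 mm radius about the pivot.
- pivot (a point): The cam lever's vertical hinge axis, at the height of the handle point; axes as those of the nest, from which it lies 90 mm towards -x. With the lever shut the handle lies towards +y from here; fully open it has come round by 1.3 rad, nearly to -x.
- lever (a joint): Angle of the cam lever in rad: 0 fully home (clamped), 1.3 fully open; it grows anticlockwise seen from above. About 4 N at the handle moves it, up to about 7 N while it closes on the offcut, and it stays where it is left. It cannot move while the lock bolt is in.
- bolt_grip (a point): Middle of the red upright knob of the lock bolt, 15 mm diameter, 31 mm tall, from 16 mm below this point to 15 mm above it; its top is 99 mm above the bench, the block under it ends at 59 mm and the lever's hub beside it at 69 mm. The bolt slides level along the point's y axis (that of the nest): drawn towards -y, pushed in towards +y.
- lock_bolt (a joint): Travel of the lock bolt in m: 0 fully in (its nose stands in the notch of the lever's index disc and locks the lever), 0.018 fully drawn. It stays where it is left; about 3 N moves it. It goes in only when the lever is fully home.
- calliper_mid (a point): Point on the digital calliper that lies on the bench (77 x 249 x 15 mm); a bystander, to be left alone.
- corner_cube_mid (a point): Die-cast corner cube, 31 mm, on the bench at the fixture's -y side; point 10 mm up its middle. A bystander.
- bracket_mid (a point): Small aluminium angle bracket, 34 x 40 x 40 mm, on the bench at the fixture's +y side; point 10 mm up its middle. A bystander.
Mind the look-alikes: they are no part of the job. What is shaped like the part that bears profile_mid but green is not meant.

How it is judged:
By the outcome, as a careful person would: the job done as asked, in the order asked, and still so for the second after the job is handed in, with the robot touching nothing.
It also fails if it takes over 72 s, if anything falls off the work surface, if the arm or the gripper's body presses on something with over 40 N, if the wrist force passes 120 N, or if a joint passes its speed limit or range.

## Working session

There is one attempt and no reset: what is moved stays moved. The work goes in short steps, Python scripts to look and compute and a shell command to move; the robot and the scene stay as the last step left them, time stands still between calls to the robot, and variables do not carry over. Pictures are saved under pics/ and viewed, at most 10 in all, crops included, and the job is handed in when it is done.

```bash
ls; mkdir -p pics; cat > h.py <<'E'
import numpy as np, cv2
from rig import env, optics, spotter
def ray(im,uv):
    K=np.array(im["intrinsics"]);D=np.array(im["distortion"]);T=np.array(im["pose"])
    p=cv2.undistortPoints(np.array([[uv]],float),K,D)[0,0]
    d=T[:3,:3]@np.array([p[0],-p[1],-1.]);return T[:3,3],d/np.linalg.norm(d)
def atz(im,uv,z):
    o,d=ray(im,uv);return o+d*(z-o[2])/d[2]
def proj(im,P):
    K=np.array(im["intrinsics"]);D=np.array(im["distortion"]);T=np.array(im["pose"])
    c=(np.linalg.inv(T)@np.append(P,1))[:3]*[1,-1,-1]
    return cv2.projectPoints(c.reshape(1,1,3),np.zeros(3),np.zeros(3),K,D)[0][0,0]
def tri(rs):
    A=0;b=0
    for o,d in rs:
        M=np.eye(3)-np.outer(d,d);A=A+M;b=b+M@o
    return np.linalg.solve(A,b)
def find(im,q):
    return [(np.array(r["at"])*[640,400],round(r["score"],2)) for r in spotter.look_for(im,q)]
E
python3 - <<'E'
from h import *
np.set_printoptions(precision=4,suppress=True)
ims={n:optics.get_image(n) for n in("scene","side","wrist")}
for n,i in ims.items(): cv2.imwrite(f"pics/{n}0.png",i["color"][:,:,::-1])
for n,i in ims.items():
    print(n,np.array(i["pose"])[:3,3], i["distortion"])
    for q in ["profile_mid","nest","jaw_face","handle","pivot","bolt_grip","calliper_mid","corner_cube_mid","bracket_mid"]:
        print(q,[(a.round(1).tolist(),s) for a,s in find(i,q)[:3]])
s=env.observe();print(s["position"],s["tool_rot"],s["time_s"])
E
```

```text
pics
scene [ 0.0168 -0.8203  0.8937] [-0.0184  0.      0.      0.      0.    ]
profile_mid [([367.2, 325.6], 0.81)]
nest [([356.4, 196.0], 0.63)]
jaw_face [([358.9, 193.6], 0.5)]
handle [([324.1, 185.1], 0.67), ([362.1, 189.1], 0.34)]
pivot [([357.7, 191.3], 0.9)]
bolt_grip [([339.1, 197.6], 0.51)]
calliper_mid [([287.9, 153.9], 0.54), ([384.4, 225.5], 0.43)]
corner_cube_mid [([325.1, 183.1], 0.73), ([389.5, 224.2], 0.47), ([359.7, 188.0], 0.33)]
bracket_mid [([339.3, 181.1], 0.41)]
side [0.5615 0.9115 0.4884] [-0.0192  0.      0.      0.      0.    ]
profile_mid [([391.9, 238.8], 0.91), ([369.9, 212.8], 0.75), ([353.1, 171.9], 0.64)]
nest [([296.8, 221.6], 0.7)]
jaw_face [([291.7, 205.9], 0.48)]
handle [([318.6, 215.1], 0.83)]
pivot [([295.7, 220.1], 0.74)]
bolt_grip []
calliper_mid [([403.5, 335.6], 0.98)]
corner_cube_mid [([284.6, 202.9], 0.64)]
bracket_mid [([278.4, 255.9], 0.71), ([322.9, 195.0], 0.39)]
wrist [ 0.2499 -0.4962  0.3732] [-0.0753  0.      0.      0.      0.    ]
profile_mid []
nest []
jaw_face []
handle []
pivot []
bolt_grip []
calliper_mid []
corner_cube_mid []
bracket_mid []
[ 0.1807 -0.5195  0.2   ] [[ 0.9445  0.3285 -0.    ]
 [ 0.3285 -0.9445 -0.    ]
 [-0.     -0.     -1.    ]] 1.5
```

View pics/scene0.png

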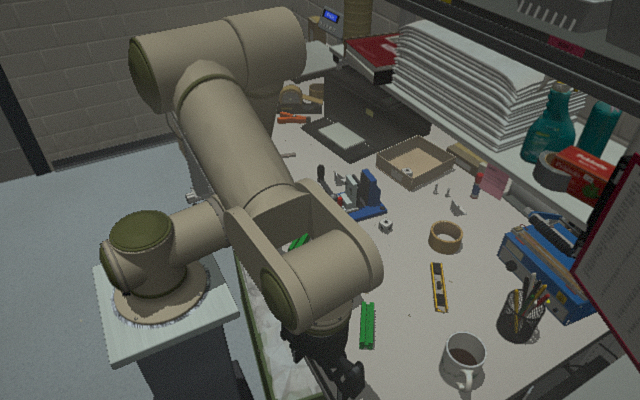

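View pics/side0.png

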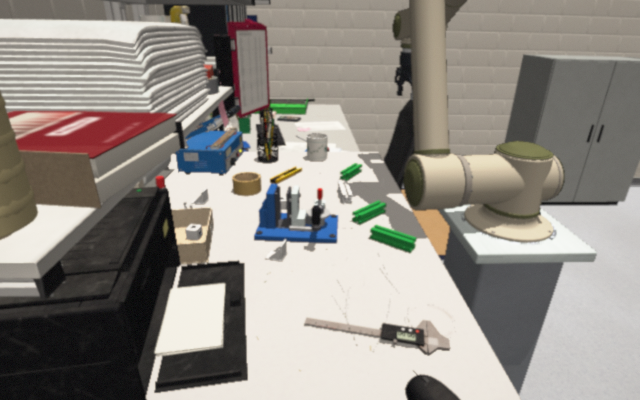

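```bash
python3 - <<'E'
from h import *
a=cv2.imread("pics/side0.png")[155:275,240:420]
b=cv2.imread("pics/scene0.png")[150:240,310:430]
cv2.imwrite("pics/c1.png",np.hstack([cv2.resize(a,(450,300),interpolation=cv2.INTER_CUBIC),cv2.resize(b,(350,300),interpolation=cv2.INTER_CUBIC)]))
i=optics.get_image("side")
for uv,z in [((345,190),.015),((392,239),.015),((370,212),.015),((320,195),.084),((317,215),.094),((403,336),.008),((278,252),.01),((256,238),.016),((334,240),.016),((340,215),.016)]:
    print(uv,atz(i,uv,z).round(3))
E
```

```text
(345, 190) [ 0.433 -0.182  0.015]
(392, 239) [0.349 0.117 0.015]
(370, 212) [ 0.379 -0.028  0.015]
(320, 195) [0.52  0.01  0.084]
(317, 215) [0.532 0.142 0.094]
(403, 336) [0.395 0.426 0.008]
(278, 252) [0.621 0.163 0.01 ]
(256, 238) [0.677 0.109 0.016]
(334, 240) [0.49  0.121 0.016]
(340, 215) [ 0.464 -0.009  0.016]
```

View pics/c1.png

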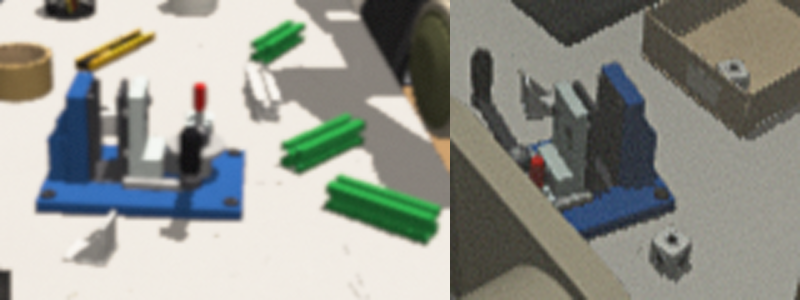

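The silver offcut is the white piece at side pixel (345,191). The pieces at (392,239), (370,212) and (351,172) are the same shape but green, so they aren't the one meant. I'll move the wrist camera over it for a closer look.

```bash
python3 -m crank '[8.5,2.2,-1.9,-0.95,0, 8.5,2.2,-1.9,-0.95,0, 8.5,2.2,-1.9,-0.95,0, 8.5,2.2,-1.9,-0.95,0, 8.5,2.2,-1.9,-0.95,0, 8.5,2.2,-1.9,-0.95,0, 8.5,2.2,-1.9,-0.95,0, 8.5,2.2,-1.9,-0.95,0]' && python3 -m crank '[8.5,2.2,-1.9,-0.95,0, 8.5,2.2,-1.9,-0.95,0, 8.5,2.2,-1.9,-0.95,0, 8.5,2.2,-1.9,-0.95,0, 8.5,2.2,-1.9,-0.95,0, 8.5,2.2,-1.9,-0.95,0, 8.5,2.2,-1.9,-0.95,0, 8.5,0,0,0,0]' && python3 - <<'E'
from h import *
np.set_printoptions(precision=4,suppress=True)
print(env.observe()["position"])
w=optics.get_image("wrist");cv2.imwrite("pics/w1.png",w["color"][:,:,::-1])
import pickle;pickle.dump(w,open("w1.pkl","wb"))
print(w["pose"])
for q in ["profile_mid","nest","jaw_face","handle","pivot","bolt_grip"]:
    print(q,[(a.round(1).tolist(),s) for a,s in find(w,q)[:3]])
E
```

```text
time_s: 2.22
position: [0.2974, -0.3167, 0.2766]
tool_rot: [[0.945, 0.328, 0.0], [0.328, -0.945, -0.0], [0.0, 0.0, -1.0]]
ft_force: [0.7, 0.2, 0.5]
grip_width: 0.085
gripper_force: 0.0
time_s: 2.88
position: [0.4004, -0.1387, 0.3444]
tool_rot: [[0.943, 0.333, 0.004], [0.333, -0.943, -0.001], [0.003, 0.002, -1.0]]
ft_force: [-0.1, 0.4, 0.3]
grip_width: 0.0849
gripper_force: 0.0
[ 0.4004 -0.1387  0.3444]
[[ 0.3321  0.9037  0.2703  0.4689]
 [-0.9433  0.3176  0.0969 -0.115 ]
 [ 0.0017 -0.2872  0.9579  0.5184]
 [ 0.      0.      0.      1.    ]]
profile_mid [([349.6, 138.0], 0.98), ([243.0, 139.4], 0.96), ([448.7, 201.4], 0.91)]
nest [([229.8, 26.1], 0.89)]
jaw_face []
handle [([213.2, 14.9], 0.92)]
pivot [([232.3, 25.7], 0.85), ([245.9, 29.5], 0.69)]
bolt_grip [([247.0, 25.8], 0.54)]
```

View pics/w1.png

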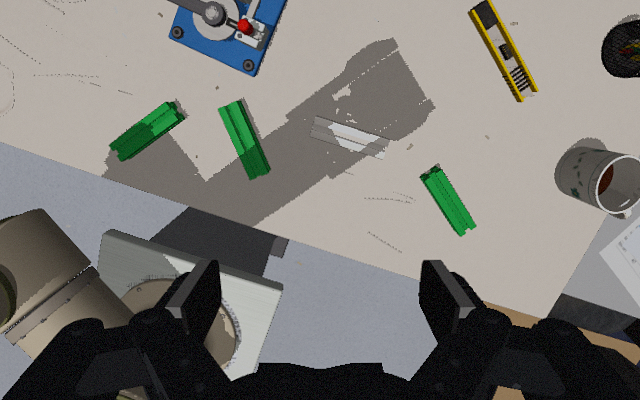

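The silver offcut is at wrist pixel (349,137), and the three greens are at (147,130), (245,139) and (448,201). The fixture is cut off at the top edge, so I'll move forward for one view that covers both.

```bash
python3 -m crank '[8.5,2,-0.2,-0.2,0, 8.5,2,-0.2,-0.2,0, 8.5,2,-0.2,-0.2,0, 8.5,2,-0.2,-0.2,0, 8.5,2,-0.2,-0.2,0, 8.5,2,-0.2,-0.2,0, 8.5,2,-0.2,-0.2,0, 8.5,0,0,0,0]' && python3 - <<'E'
from h import *
np.set_printoptions(precision=4,suppress=True)
w=optics.get_image("wrist");cv2.imwrite("pics/w2.png",w["color"][:,:,::-1])
import pickle;pickle.dump(w,open("w2.pkl","wb"))
print(w["pose"])
for q in ["profile_mid","nest","jaw_face","handle","pivot","bolt_grip"]:
    print(q,[(a.round(1).tolist(),s) for a,s in find(w,q)[:4]])
c=w["color"][:,:,::-1]
cv2.imwrite("pics/w2c.png",cv2.resize(c[0:300,100:500],(800,600),interpolation=cv2.INTER_CUBIC))
E
```

```text
time_s: 3.9
position: [0.5283, -0.0824, 0.3555]
tool_rot: [[0.944, 0.329, -0.001], [0.329, -0.944, 0.001], [-0.0, -0.001, -1.0]]
ft_force: [0.3, -0.0, 0.2]
grip_width: 0.0849
gripper_force: 0.0
[[ 0.3284  0.9037  0.2749  0.5976]
 [-0.9446  0.3146  0.094  -0.0593]
 [-0.0016 -0.2906  0.9569  0.5292]
 [ 0.      0.      0.      1.    ]]
profile_mid [([352.9, 224.0], 0.9), ([169.7, 217.4], 0.87), ([260.8, 225.5], 0.85), ([430.8, 253.7], 0.54)]
nest [([250.9, 88.5], 0.81)]
jaw_face [([249.0, 75.0], 0.52)]
handle [([218.9, 112.7], 0.89)]
pivot [([252.0, 89.5], 0.76)]
bolt_grip [([260.6, 140.9], 0.67)]
```

View pics/w2c.png

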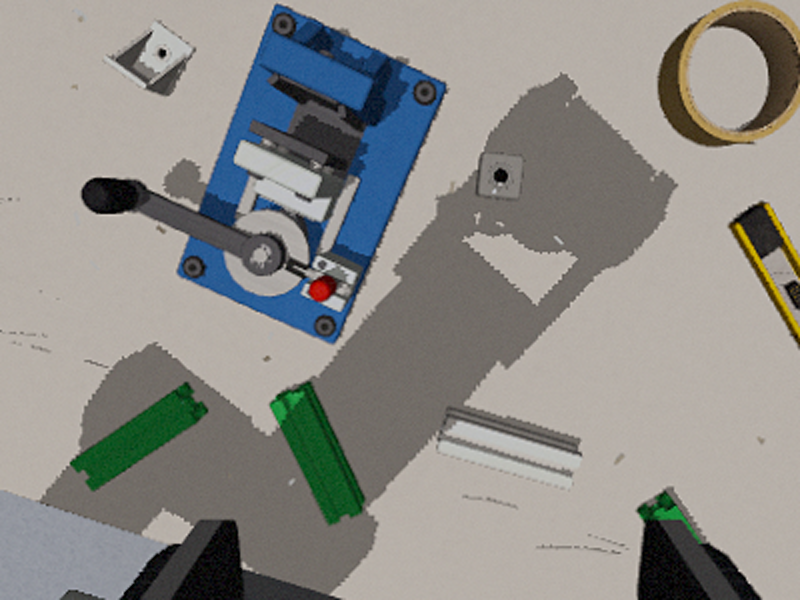

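```bash
python3 - <<'E'
from h import *
import pickle
np.set_printoptions(precision=4,suppress=True)
w=pickle.load(open("w2.pkl","rb"))
f=lambda u,v,z:atz(w,(100+u/2,v/2),z)
C=[f(278,5,.016),f(447,84,.016),f(338,343,.016),f(178,272,.016)]
C=np.array(C);print("corners",C[:,:2],[np.linalg.norm(C[i]-C[i-1]) for i in range(4)])
ex=(C[0]+C[1]-C[2]-C[3])/2;ey=(C[0]+C[3]-C[1]-C[2])/2
print("yaw",np.degrees(np.arctan2(ex[1],ex[0])),np.degrees(np.arctan2(-ey[0],ey[1])),"ctr",C.mean(0))
piv=f(263,255,.08);print("hub@.069,.08,.09",f(263,255,.069),piv,f(263,255,.09))
print("handle",f(106,195,.116),"knob",f(321,285,.099))
th=np.arctan2(ex[1],ex[0]);R=np.array([[np.cos(th),-np.sin(th)],[np.sin(th),np.cos(th)]])
c0=C.mean(0)[:2]
for n,p in [("hub",piv),("handle",f(106,195,.116)),("knob",f(321,285,.099)),("fixjaw edge a",f(262,64,.114)),("b",f(358,109,.114)),("movface a",f(253,124,.106)),("b",f(328,158,.106))]:
    print(n,(R.T@(p[:2]-c0)))
for z in(0,.015,.03): print(z,[f(*p,z)[:2] for p in [(447,408),(581,438),(437,452),(573,489)]])
for z in(0,.015,.03): print("mid edges",z,f(514,423,z)[:2],f(505,470,z)[:2])
E
```

```text
corners [[ 0.6809  0.0869]
 [ 0.6695 -0.0389]
 [ 0.4693 -0.0213]
 [ 0.482   0.108 ]] [np.float64(0.2000094820468225), np.float64(0.12631899647231318), np.float64(0.20093009281344304), np.float64(0.12991160456101697)]
yaw -5.537801501246296 -5.400108199372264 ctr [0.5754 0.0337 0.016 ]
hub@.069,.08,.09 [0.5231 0.0391 0.069 ] [0.5249 0.0368 0.08  ] [0.5265 0.0346 0.09  ]
handle [0.5348 0.1274 0.116 ] knob [ 0.5219 -0.0067  0.099 ]
hub [-0.0506 -0.0018]
handle [-0.0495  0.0893]
knob [-0.0494 -0.0453]
fixjaw edge a [0.0545 0.0306]
b [ 0.0544 -0.0282]
movface a [0.0223 0.0257]
b [ 0.0226 -0.0216]
0 [array([ 0.443 , -0.1184]), array([ 0.4548, -0.2305]), array([ 0.4047, -0.1232]), array([ 0.4107, -0.2417])]
0.015 [array([ 0.4474, -0.1168]), array([ 0.4589, -0.2256]), array([ 0.4101, -0.1214]), array([ 0.416 , -0.2365])]
0.03 [array([ 0.4518, -0.1151]), array([ 0.4629, -0.2208]), array([ 0.4156, -0.1196]), array([ 0.4213, -0.2313])]
mid edges 0 [ 0.4489 -0.1739] [ 0.4081 -0.1816]
mid edges 0.015 [ 0.4531 -0.1707] [ 0.4135 -0.1782]
mid edges 0.03 [ 0.4573 -0.1674] [ 0.4188 -0.1747]
```

```bash
python3 -m crank '[8.5,0,-0.95,1.9,0.054, 8.5,0,-0.95,1.9,0.054, 8.5,0,-0.95,1.9,0.054, 8.5,0,-0.95,1.9,0.054, 8.5,0,-0.95,1.9,0.054, 8.5,0,-0.95,1.9,0.054, 8.5,0,-0.95,1.9,0.054, 8.5,0,-0.95,1.9,0.054]' && python3 - <<'E'
from h import *
import pickle
np.set_printoptions(precision=4,suppress=True)
w=optics.get_image("wrist");s=optics.get_image("side")
pickle.dump((w,s),open("w3.pkl","wb"))
print(env.observe()["position"],env.observe()["q"])
c=w["color"]
H=cv2.cvtColor(c,cv2.COLOR_RGB2HSV)
for n,i in(("w",w),("s",s)):
    H=cv2.cvtColor(i["color"],cv2.COLOR_RGB2HSV)
    m=(((H[...,0]<6)|(H[...,0]>174))&(H[...,1]>170)&(H[...,2]>70)).astype(np.uint8)
    k,l,st,ce=cv2.connectedComponentsWithStats(m)
    print(n,[(st[j].tolist(),ce[j].round(1).tolist()) for j in range(1,k) if st[j][4]>25])
cv2.imwrite("pics/w3.png",cv2.resize(c[:,:,::-1],(800,500)))
E
```

```text
time_s: 4.92
position: [0.5149, -0.0079, 0.204]
tool_rot: [[0.995, -0.1, 0.001], [-0.1, -0.995, -0.0], [0.001, 0.0, -1.0]]
ft_force: [0.5, -0.9, 0.5]
grip_width: 0.085
gripper_force: 0.0
[ 0.5138 -0.0071  0.2024] [-14.0159  18.213   79.4891   0.0073  82.5939  81.5375]
w [([308, 171, 17, 21, 244], [316.4, 182.1])]
s [([18, 113, 145, 37, 2330], [91.4, 131.5]), ([157, 177, 7, 11, 65], [159.8, 181.7])]
```

View pics/w3.png

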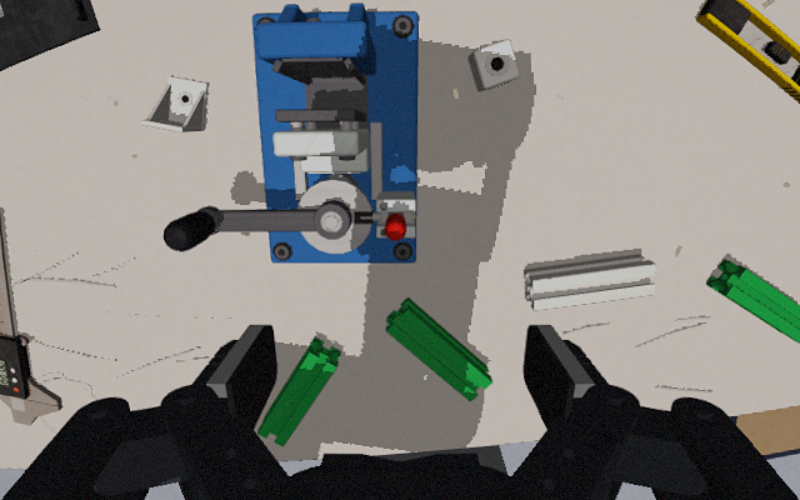

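```bash
python3 - <<'E'
from h import *
import pickle
np.set_printoptions(precision=4,suppress=True)
w,s=pickle.load(open("w3.pkl","rb"))
K=w["intrinsics"];print(K[0][0],np.array(w["pose"])[:3,3])
f=lambda u,v,z:atz(w,(u/1.25,v/1.25),z)
C=np.array([f(253,14,.016),f(417,12,.016),f(416,262,.016),f(271,262,.016)])
ex=(C[0]+C[1]-C[2]-C[3])/2;th=np.arctan2(ex[1],ex[0]);print("yaw",np.degrees(th),np.linalg.norm(ex),C.mean(0))
ez=C[0]-C[3],C[1]-C[2];print([np.degrees(np.arctan2(e[1],e[0])) for e in ez])
R=lambda th:np.array([[np.cos(th),-np.sin(th)],[np.sin(th),np.cos(th)]])
T=R(np.radians(-5.5))
for n,p in [("knobtop",f(396,231,.099)),("knobblob",f(395.5,227.6,.092)),("hub69",f(332,221,.069)),("hub75",f(332,221,.075)),("handle",f(183,233,.116)),("jawfix a",f(275,64,.114)),("jawfix b",f(365,59,.114)),("mova",f(273,136,.114)),("movb",f(358,134,.114)),("bench cube",f(494,65,.02))]:
    print(n,p,T.T@p[:2])
m=(w["color"].max(2)<75).astype(np.uint8)[150:215,120:185]
print("dark blob rows",[(150+r,120+np.where(m[r])[0].min(),120+np.where(m[r])[0].max()) for r in range(0,65,4) if m[r].any()])
for n,p in[("offc top near edge",[(534,309),(655,288)]),("bottom far edge",[(524,265),(640,250)])]:
    z=.03 if 'top' in n else 0.0
    print(n,[f(*q,z) for q in p])
E
```

```text
344.6522110282142 [ 0.5877 -0.0162  0.3778]
yaw -5.776566164841065 0.2017892862191442 [0.5746 0.0355 0.016 ]
[np.float64(-6.070458005102403), np.float64(-5.48231942567792)]
knobtop [ 0.5183 -0.0067  0.099 ] [0.5165 0.043 ]
knobblob [ 0.519  -0.0063  0.092 ] [0.5172 0.0434]
hub69 [0.5231 0.0404 0.069 ] [0.5169 0.0903]
hub75 [0.5244 0.0393 0.075 ] [0.5182 0.0893]
handle [0.5353 0.1284 0.116 ] [0.5205 0.1791]
jawfix a [0.6279 0.0519 0.114 ] [0.62   0.1119]
jawfix b [ 0.6247 -0.      0.114 ] [0.6218 0.0599]
mova [0.5879 0.06   0.114 ] [0.5794 0.1161]
movb [0.5835 0.0092 0.114 ] [0.5799 0.065 ]
bench cube [ 0.6238 -0.0938  0.02  ] [ 0.6299 -0.0336]
dark blob rows [(166, np.int64(162), np.int64(172)), (170, np.int64(155), np.int64(183)), (174, np.int64(144), np.int64(178)), (178, np.int64(136), np.int64(175)), (182, np.int64(133), np.int64(173)), (186, np.int64(131), np.int64(169)), (190, np.int64(131), np.int64(165)), (194, np.int64(133), np.int64(159)), (198, np.int64(137), np.int64(152))]
offc top near edge [array([ 0.418 , -0.1187,  0.03  ]), array([ 0.4262, -0.2287,  0.03  ])]
bottom far edge [array([ 0.4493, -0.1185,  0.    ]), array([ 0.4527, -0.2291,  0.    ])]
```

The red knob top shows at (317,185) in the wrist picture, the handle top at (146,186) and the hub at (266,177). I'll now grip the knob.

```bash
python3 -m crank '[4,0.07,0,1.77,0, 4,0.07,0,1.77,0, 4,0.07,0,1.77,0, 4,0.07,0,1.77,0, 4,0.07,0,1.77,0, 4,0.07,0,1.77,0, 4,0.05,0,1.77,0, 4,0,0,0,0]' 20 && python3 -m crank '[0.5,0,0,0,0, 0.5,0,0,0,0, 0.5,0,0,0,0, 0.5,0,0,0,0, 0.5,0,0,0,0, 0.5,0,0,0,0, 0.5,0,0,0,0, 0.5,0,0,0,0]' 20
```

```text
time_s: 5.68
position: [0.5192, -0.0091, 0.0791]
tool_rot: [[0.995, -0.096, -0.003], [-0.096, -0.995, 0.001], [-0.004, -0.0, -1.0]]
ft_force: [0.2, 0.6, -0.2]
grip_width: 0.0401
gripper_force: 0.0
time_s: 6.35
position: [0.5201, -0.0084, 0.0808]
tool_rot: [[0.995, -0.097, 0.0], [-0.097, -0.995, -0.0], [0.0, -0.0, -1.0]]
ft_force: [0.9, 0.6, -0.2]
grip_width: 0.0049
gripper_force: 0.0
```

```bash
python3 - <<'E'
from h import *
import pickle
np.set_printoptions(precision=4,suppress=True)
w=optics.get_image("wrist");s=optics.get_image("side")
pickle.dump((w,s),open("w4.pkl","wb"))
a=w["color"][60:400,170:490,::-1];b=s["color"][150:260,240:380,::-1]
cv2.imwrite("pics/w4.png",np.hstack([cv2.resize(a,(400,425)),cv2.resize(b,(400,425),interpolation=cv2.INTER_CUBIC)]))
print(env.observe()["position"],proj(s,env.observe()["position"]),proj(w,env.observe()["position"]))
E
```

```text
[ 0.5201 -0.0084  0.0806] [319.6918 193.3667] [318.0529 237.5775]
```

View pics/w4.png

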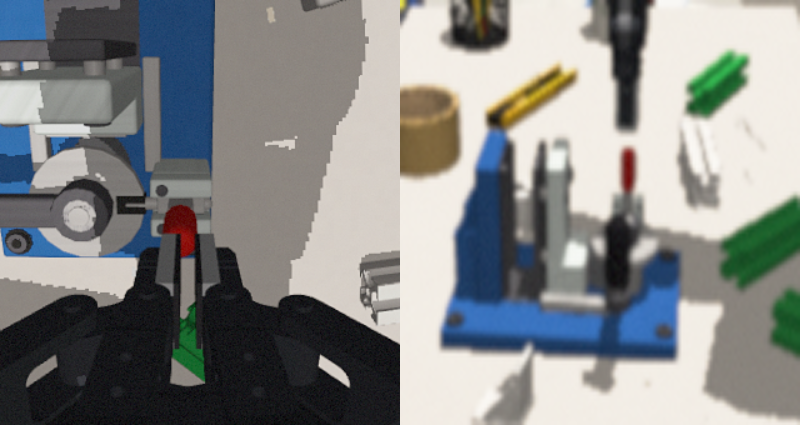

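```bash
python3 - <<'E'
from h import *
import pickle
w,s=pickle.load(open("w4.pkl","rb"))
p=env.observe()["position"]
for dz in(0,.01,.02,.03):print(dz,proj(s,np.array(p)+[0,0,dz]))
for z in(.099,.084,.068):print("knob",z,proj(s,[.5185,-.0067,z]))
c=s["color"]
for r in range(176,206):print(r,c[r,314:326].tolist() if r%2==0 else "") if r%2==0 else None
E
```

```text
0 [319.6917663  193.36673473]
0.01 [319.74438158 189.87247993]
0.02 [319.79743384 186.34931277]
0.03 [319.85092803 182.79690774]
knob 0.099 [320.42511825 187.18886443]
knob 0.084 [320.34176147 192.46192235]
knob 0.068 [320.25397435 198.0151731 ]
176 [[224, 219, 209], [168, 163, 156], [97, 96, 93], [42, 43, 44], [29, 30, 31], [31, 29, 33], [31, 32, 35], [53, 54, 54], [100, 97, 96], [162, 157, 151], [221, 214, 203], [239, 233, 226]]
178 [[224, 219, 208], [162, 158, 150], [94, 94, 90], [43, 43, 44], [31, 31, 34], [30, 32, 34], [32, 33, 35], [57, 56, 57], [99, 97, 95], [163, 156, 151], [221, 213, 203], [240, 234, 227]]
180 [[219, 212, 202], [150, 147, 140], [83, 83, 82], [42, 43, 43], [27, 30, 33], [29, 32, 33], [35, 37, 39], [59, 61, 61], [103, 101, 98], [165, 159, 152], [222, 215, 204], [240, 234, 227]]
182 [[222, 216, 205], [163, 157, 152], [106, 105, 102], [76, 76, 75], [67, 68, 67], [62, 61, 61], [66, 66, 65], [84, 84, 83], [127, 124, 120], [194, 186, 179], [234, 228, 221], [242, 237, 230]]
184 [[239, 234, 226], [231, 226, 218], [216, 207, 198], [196, 189, 180], [192, 185, 176], [18
[... 1447 characters left out ...]
52, 49], [149, 111, 105], [206, 186, 176], [236, 229, 221], [241, 236, 228], [242, 236, 229]]
200 [[207, 200, 190], [180, 179, 170], [174, 172, 166], [155, 153, 147], [116, 108, 104], [100, 88, 85], [112, 102, 99], [157, 149, 141], [193, 186, 177], [193, 190, 180], [201, 198, 188], [224, 219, 208]]
202 [[176, 172, 164], [128, 129, 124], [120, 122, 117], [114, 116, 111], [99, 99, 96], [98, 96, 93], [102, 101, 98], [126, 125, 120], [140, 140, 135], [133, 134, 130], [148, 148, 142], [201, 195, 185]]
204 [[161, 160, 152], [121, 123, 120], [111, 112, 108], [99, 98, 96], [90, 89, 87], [93, 91, 89], [101, 100, 96], [114, 113, 109], [121, 123, 118], [113, 115, 111], [130, 129, 124], [192, 187, 177]]
```

The side picture puts the closed fingertips at row 183 and the knob top at row 188. The real tips are therefore about 29 mm above the reported TCP. I'll go down in steps and let contact confirm it.

```bash
python3 -m crank '[4,0,-0.1,0,0, 4,0,-0.1,0,0, 4,0,-0.1,0,0, 4,0,0,0.5,0, 4,0,0,0.5,0, 4,0,0,0.5,0, 4,0,0,0.6,0, 4,0,0,0,0]' 20 && python3 -m crank '[0.5,0,0,0,0, 0.5,0,0,0,0, 0.5,0,0,0,0, 0.5,0,0,0,0, 0.5,0,0,0,0, 0.5,0,0,0,0, 0.5,0,0,0,0, 0.5,0,0,0,0]' 20;  python3 - <<'E'
from h import *
s=optics.get_image("side");w=optics.get_image("wrist")
import pickle;pickle.dump((w,s),open("w5.pkl","wb"))
c=s["color"];print([(r,c[r,319].tolist()) for r in range(178,202,2)])
p=env.observe()["position"];print(proj(s,p),proj(w,p),proj(w,np.array(p)+[0,0,.029]))
E
```

```text
time_s: 7.12
position: [0.5197, -0.0053, 0.0582]
tool_rot: [[0.995, -0.097, -0.002], [-0.097, -0.995, 0.001], [-0.002, -0.0, -1.0]]
ft_force: [-0.9, 0.0, -0.3]
grip_width: 0.0402
gripper_force: 0.0
time_s: 7.78
position: [0.5205, -0.0054, 0.0598]
tool_rot: [[0.995, -0.097, 0.0], [-0.097, -0.995, -0.0], [0.0, -0.0, -1.0]]
ft_force: [1.0, 0.8, 0.8]
grip_width: 0.013
gripper_force: 19.6
[(178, [28, 27, 30]), (180, [28, 28, 32]), (182, [41, 40, 41]), (184, [29, 30, 33]), (186, [28, 27, 30]), (188, [33, 35, 37]), (190, [41, 41, 43]), (192, [100, 82, 81]), (194, [113, 29, 27]), (196, [111, 21, 18]), (198, [114, 44, 41]), (200, [103, 92, 88])]
[319.4826299  201.05267077] [318.05877837 237.61521769] [317.76538888 261.96260396]
```

```bash
python3 -m crank '[0.5,0,0.3,0,0, 0.5,0,0.3,0,0, 0.5,0,0.3,0,0, 0.5,0,0.3,0,0, 0.5,0,0.3,0,0, 0.5,0,0.3,0,0, 0.5,0,0.1,0,0, 0.5,0,0,0,0]' 20;  python3 - <<'E'
from h import *
w=optics.get_image("wrist");s=optics.get_image("side")
cv2.imwrite("pics/w6.png",np.hstack([cv2.resize(w["color"][100:300,220:420,::-1],(400,400)),cv2.resize(s["color"][150:250,270:370,::-1],(400,400))]))
E
```

```text
time_s: 8.55
position: [0.5187, -0.0233, 0.0596]
tool_rot: [[0.995, -0.098, 0.0], [-0.098, -0.995, 0.003], [0.0, -0.003, -1.0]]
ft_force: [3.0, 10.0, 1.7]
grip_width: 0.0127
gripper_force: 20.0
```

View pics/w6.png

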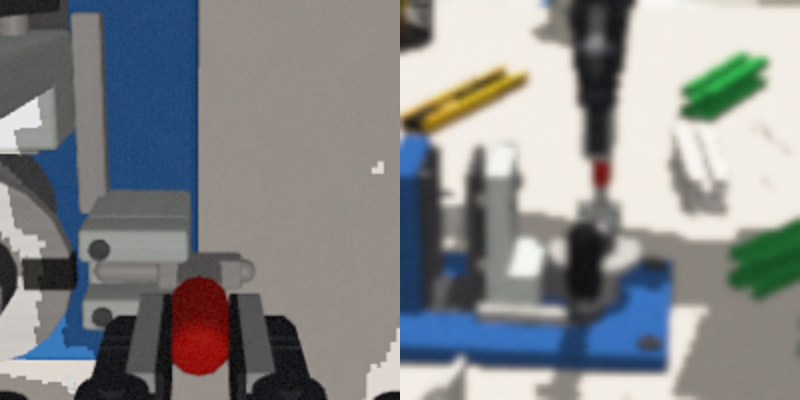

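The bolt is drawn: the knob moved 18 mm, its nose is out of the notch, and the force rose at the end stop. Next is the handle, gripped along the direction it swings.

```bash
python3 -m crank '[4,0,0,0,0, 4,0,0,0,0, 4,0,0,-1.5,0, 4,0,0,-1.5,0, 4,0,0,-1.5,0, 4,0,0,-1.5,0, 4,0,0,-1,-0.12, 4,0,0,0,-0.12]' 20 && python3 -m crank '[4,0,0,0,-0.12, 4,0,0,0,-0.12, 4,0,0,0,-0.12, 4,0,0,0,-0.12, 4,0,0,0,-0.12, 4,0,0,0,-0.12, 4,0,0,0,-0.12, 4,0,0,0,-0.12]' && python3 -m crank '[4,0,0,0,-0.12, 4,0,0,0,-0.12, 4,0,0,0,-0.12, 4,3,0,0,-0.01, 4,3,0,0,0, 4,3,0,0,0, 4,3,0,0,0, 4,3,0,0,0]' && python3 - <<'E'
from h import *
w=optics.get_image("wrist");s=optics.get_image("side")
import pickle;pickle.dump((w,s),open("w7.pkl","wb"))
o=env.observe();print(o["position"],o["q"])
R=np.array(o["tool_rot"]);print(R.T@(np.array([.5353,.1285,.055])-o["position"])*100)
print(find(s,"handle"),proj(s,[.5353,.1285,.116]),proj(s,[.5353,.1285,.071]))
for nm,i,(r0,r1,c0,c1) in(("side",s,(180,235,295,345)),):
    m=(i["color"].max(2)<70)[r0:r1,c0:c1]
    print([(r0+r,c0+np.where(m[r])[0].min(),c0+np.where(m[r])[0].max()) for r in range(0,r1-r0,3) if m[r].any()])
E
```

```text
time_s: 9.32
position: [0.5193, -0.0253, 0.1316]
tool_rot: [[0.989, 0.147, 0.003], [0.147, -0.989, -0.002], [0.003, 0.002, -1.0]]
ft_force: [0.7, -0.8, 1.3]
grip_width: 0.0402
gripper_force: 0.0
time_s: 9.98
position: [0.5183, -0.025, 0.1294]
tool_rot: [[0.446, 0.895, -0.001], [0.895, -0.446, -0.001], [-0.001, -0.0, -1.0]]
ft_force: [-1.3, 1.0, 0.2]
grip_width: 0.0398
gripper_force: 0.0
time_s: 10.65
position: [0.5335, 0.1256, 0.1295]
tool_rot: [[0.098, 0.995, -0.0], [0.995, -0.098, -0.001], [-0.001, -0.0, -1.0]]
ft_force: [1.0, 0.4, -0.1]
grip_width: 0.0399
gripper_force: 0.0
[0.53334092 0.12766296 0.12937113] [1.08916290e+00 2.51676711e+01 8.12669478e+01 4.08940225e-04
 7.35787052e+01 6.49491048e+00]
[0.10193283 0.18887535 7.437067  ]
[(array([318.528, 214.92 ]), 0.77), (array([297.408, 216.4  ]), 0.59)] [315.5405281  203.62050175] [315.36018201 221.20398866]
[(180, np.int64(302), np.int64(329)), (207, np.int64(314), np.int64(322)), (210, np.int64(312), np.int64(323)), (213, np.int64(312), np.int64(321)), (216, np.int64(312), np.int64(320)), (219, np.int64(307), np.int64(320)), (222, np.int64(307), np.int64(320)), (225, np.int64(312), np.int64(320)), (228, np.int64(313), np.int64(320)), (234, np.int64(331), np.int64(333))]
```

```bash
python3 -m crank '[4.5,0.2,0,1,0, 4.5,0,0,1,0, 4.5,0,0,1,0, 4.5,0,0,1.2,0, 4.5,0,0,1.2,0, 4.5,0,0,1,0, 4.5,0,0,1,0, 4.5,0,0,0,0]' 25 && python3 -m crank '[1,0,0,0,0, 1,0,0,0,0, 1,0,0,0,0, 1,0,0,0,0, 1,0,0,0,0, 1,0,0,0,0, 1,0,0,0,0, 1,0,0,0,0]' 25 && python3 - <<'E'
from h import *
w=optics.get_image("wrist")
o=env.observe();print(o["position"])
cv2.imwrite("pics/w8.png",w["color"][:,:,::-1])
E
```

```text
time_s: 11.47
position: [0.5326, 0.1263, 0.0533]
tool_rot: [[0.099, 0.995, -0.004], [0.995, -0.099, -0.0], [-0.0, -0.004, -1.0]]
ft_force: [0.1, 0.6, -0.5]
grip_width: 0.045
gripper_force: 0.0
time_s: 12.13
position: [0.5317, 0.1269, 0.0559]
tool_rot: [[0.097, 0.995, -0.004], [0.995, -0.097, -0.0], [-0.001, -0.004, -1.0]]
ft_force: [-8.5, -0.9, 3.3]
grip_width: 0.0209
gripper_force: 24.4
[0.531681   0.1269281  0.05596124]
```

```bash
python3 -m crank '[1,-0.03,-0.76,0,-0.08, 1,-0.03,-0.76,0,-0.08, 1,-0.03,-0.76,0,-0.08, 1,-0.03,-0.76,0,-0.08, 1,-0.03,-0.76,0,-0.08, 1,-0.03,-0.76,0,-0.08, 1,-0.03,-0.76,0,-0.08, 1,0,0,0,0]' 25
```

```text
time_s: 12.85
position: [0.4821, 0.1169, 0.0561]
tool_rot: [[-0.449, 0.893, 0.002], [0.893, 0.449, -0.001], [-0.002, 0.001, -1.0]]
ft_force: [0.3, -1.9, -4.3]
grip_width: 0.0209
gripper_force: 25.4
```

```bash
python3 -m crank '[1,-0.03,-0.76,0,-0.08, 1,-0.03,-0.76,0,-0.08, 1,-0.03,-0.76,0,-0.08, 1,-0.03,-0.76,0,-0.08, 1,-0.03,-0.76,0,-0.08, 1,-0.03,-0.76,0,-0.08, 1,-0.03,-0.76,0,-0.08, 1,-0.03,-0.76,0,-0.08]' 25 && python3 -m crank '[1,-0.03,-0.76,0,-0.08, 1,0,-0.3,0,-0.03, 1,0,-0.2,0,0, 1,0,0,0,0, 1,0,0,0,0, 1,0,0,0,0, 1,0,0,0,0, 1,0,0,0,0]' 25
```

```text
time_s: 13.52
position: [0.4437, 0.0743, 0.0564]
tool_rot: [[-0.893, 0.45, 0.01], [0.45, 0.893, -0.001], [-0.009, 0.003, -1.0]]
ft_force: [19.6, -2.5, -16.1]
grip_width: 0.0207
gripper_force: 25.3
time_s: 14.18
position: [0.444, 0.072, 0.0567]
tool_rot: [[-0.933, 0.359, 0.022], [0.359, 0.933, 0.017], [-0.015, 0.024, -1.0]]
ft_force: [43.7, 67.4, -32.3]
grip_width: 0.0209
gripper_force: 39.0
```

```bash
python3 -m crank '[4.5,0,0,0,0, 4.5,0,0,0,0, 4.5,0,0,0,0, 4.5,0,0,-1,0, 4.5,0,0,-2,0, 4.5,0,0,-2,0, 4.5,0,0,-2,0, 4.5,0,0,-2,0]' 20 && python3 -m crank '[4.5,-1,0,-2,0, 4.5,-2,0,-1,0, 4.5,-2,0,-1,0, 4.5,-2,0,0,0, 4.5,-2,0,0,0, 4.5,-2,0,0,0, 4.5,0,0,0,0, 4.5,0,0,0,0]' && python3 - <<'E'
from h import *
w=optics.get_image("wrist");s=optics.get_image("side");sc=optics.get_image("scene")
import pickle;pickle.dump((w,s,sc),open("w9.pkl","wb"))
o=env.observe();print(o["position"],o["tool_rot"],o["q"])
cv2.imwrite("pics/w9.png",np.hstack([cv2.resize(w["color"][:,:,::-1],(480,300)),cv2.resize(s["color"][155:275,240:368,::-1],(320,300))]))
E
```

```text
time_s: 14.85
position: [0.4343, 0.0634, 0.1471]
tool_rot: [[-0.936, 0.353, 0.0], [0.353, 0.936, -0.0], [-0.0, -0.0, -1.0]]
ft_force: [0.4, 0.3, 0.4]
grip_width: 0.0451
gripper_force: 0.0
time_s: 15.52
position: [0.5375, 0.0246, 0.1855]
tool_rot: [[-0.936, 0.353, -0.001], [0.353, 0.936, -0.0], [0.001, -0.0, -1.0]]
ft_force: [-0.1, -0.2, -0.6]
grip_width: 0.0447
gripper_force: 0.0
[0.53671624 0.02533963 0.18587423] [[-9.36236255e-01  3.51371018e-01 -2.88064689e-04]
 [ 3.51371019e-01  9.36236297e-01  5.04896623e-05]
 [ 2.87437222e-04 -5.39473308e-05 -9.99999957e-01]] [-9.92847298e+00  2.11605746e+01  7.77876356e+01  3.81629927e-06
  8.10685463e+01 -7.93572774e+01]
```

View pics/w9.png

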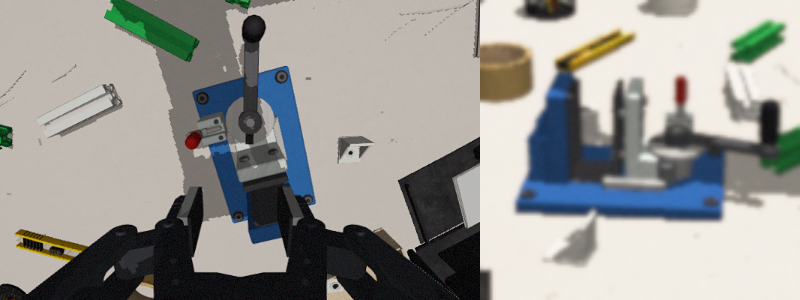

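```bash
python3 - <<'E'
from h import *
import pickle
np.set_printoptions(precision=4,suppress=True)
w,s,sc=pickle.load(open("w9.pkl","rb"))
m=(w["color"].max(2)<70)[10:70,315:365]
print([(10+r,315+np.where(m[r])[0].min(),315+np.where(m[r])[0].max()) for r in range(0,60,4) if m[r].any()])
for uv in[(337,34),(337,36),(337,38)]: print(atz(w,uv,.116))
print("hub",atz(w,(250/.75,122/.75),.08),"knob",atz(w,(191/.75,141/.75),.099))
piv=np.array([.5258,.036]);y=np.radians(-5.6)
for a in(1.2,1.3):
    print(a,piv+.095*np.array([np.cos(y+np.pi/2+a),np.sin(y+np.pi/2+a)]))
S=[(q,[(a.round(0).tolist(),c) for a,c in find(s,q)]) for q in("handle",)];print(S)
E
```

```text
[(10, np.int64(326), np.int64(330)), (22, np.int64(331), np.int64(346)), (26, np.int64(327), np.int64(350)), (30, np.int64(325), np.int64(352)), (34, np.int64(324), np.int64(353)), (38, np.int64(323), np.int64(353)), (42, np.int64(323), np.int64(352)), (46, np.int64(323), np.int64(350)), (50, np.int64(324), np.int64(348)), (54, np.int64(325), np.int64(345)), (58, np.int64(326), np.int64(344)), (62, np.int64(326), np.int64(344)), (66, np.int64(326), np.int64(344))]
[0.4338 0.0746 0.116 ]
[0.435  0.0741 0.116 ]
[0.4362 0.0737 0.116 ]
hub [0.5198 0.0419 0.08  ] knob [ 0.5133 -0.022   0.099 ]
1.2 [0.441  0.0789]
1.3 [0.4372 0.0702]
[('handle', [([326.0, 212.0], 0.82)])]
```

```bash
python3 - <<'E'
from h import *
import pickle
np.set_printoptions(precision=4,suppress=True)
w,s,sc=pickle.load(open("w9.pkl","rb"));w3,s3=pickle.load(open("w3.pkl","rb"));w2=pickle.load(open("w2.pkl","rb"))
hub=tri([ray(w,(250/.75,122/.75)),ray(w3,(332/1.25,221/1.25)),ray(w2,(231.5,127.5))]);print("hub",hub)
h0=tri([ray(w3,(145.7,186)),ray(w2,(152,97.2))]);print("h0",h0)
h0=(atz(w3,(145.7,186),.116)+atz(w2,(152,97.2),.116))/2;h1=atz(w,(338,36.5),.116)
a0=np.arctan2(*(h0-hub)[:2][::-1]);a1=np.arctan2(*(h1-hub)[:2][::-1]);print("angle",a1-a0,np.degrees(a0)-90,np.linalg.norm((h0-hub)[:2]),np.linalg.norm((h1-hub)[:2]))
# jaw corners, moving jaw in w9 view: pixel intensities along axis from nest to jaw
fx=np.array([np.cos(np.radians(-5.6)),np.sin(np.radians(-5.6)),0]);fy=np.array([-fx[1],fx[0],0])
for piv in (np.array([.5255,.036,0]),):
  n=piv+.09*fx
  for t in np.arange(-.075,.03,.0025):
    P=n+t*fx+.01*fy+[0,0,.114]; u=proj(w,P);u2=proj(w3,P)
    g=lambda i,u:i["color"][int(round(u[1])),int(round(u[0]))].tolist() if 0<=u[0]<639.4 and 0<=u[1]<399.4 else None
    print(round(t*1000,1),u.round(0),g(w,u),u2.round(0),g(w3,u2))
E
```

```text
hub [0.5224 0.041  0.0641]
h0 [0.535  0.1294 0.1146]
angle 1.3458224856293726 -8.301133192707951 0.08870891437849435 0.09318767083405738
-75.0 [348. 197.] [73, 76, 73] [248. 167.] [57, 60, 56]
-72.5 [349. 200.] [72, 73, 69] [248. 164.] [178, 174, 169]
-70.0 [350. 203.] [71, 70, 69] [248. 161.] [180, 174, 172]
-67.5 [351. 206.] [75, 76, 75] [248. 158.] [178, 173, 170]
-65.0 [352. 209.] [75, 75, 73] [248. 155.] [177, 171, 169]
-62.5 [352. 212.] [75, 79, 74] [247. 151.] [177, 172, 167]
-60.0 [353. 215.] [72, 74, 72] [247. 148.] [36, 97, 160]
-57.5 [354. 218.] [113, 116, 112] [247. 145.] [45, 98, 159]
-55.0 [355. 221.] [122, 122, 119] [247. 142.] [45, 98, 156]
-52.5 [355. 224.] [125, 128, 123] [247. 138.] [196, 187, 178]
-50.0 [356. 227.] [125, 128, 125] [246. 135.] [199, 200, 201]
-47.5 [357. 230.] [129, 129, 124] [246. 132.] [195, 199, 196]
-45.0 [358. 233.] [108, 111, 106] [246. 128.] [199, 200, 201]
-42.5 [358. 236.] [27, 18, 22] [246. 125.] [194, 195, 191]
-40.0 [359. 239.] [22, 14, 16] [246. 122.] [190, 190, 187]
-37.5 [360. 242.] [49, 50, 49] [245. 118.] [194, 196, 192]
-35.0 [361
[... 736 characters left out ...]
370. 281.] [17, 15, 14] [243.  69.] [51, 90, 137]
0.0 [370. 283.] [14, 17, 13] [243.  66.] [25, 35, 55]
2.5 [371. 286.] [17, 13, 18] [242.  62.] [24, 24, 26]
5.0 [372. 288.] [15, 20, 29] [242.  59.] [25, 27, 29]
7.5 [372. 291.] [25, 21, 22] [242.  55.] [32, 31, 29]
10.0 [373. 294.] [1, 0, 2] [242.  51.] [27, 27, 27]
12.5 [374. 296.] [4, 3, 9] [242.  48.] [78, 78, 81]
15.0 [374. 299.] [18, 24, 21] [241.  44.] [35, 83, 140]
17.5 [375. 301.] [10, 8, 0] [241.  40.] [45, 99, 156]
20.0 [376. 304.] [26, 21, 24] [241.  37.] [41, 93, 153]
22.5 [376. 306.] [9, 15, 15] [241.  33.] [48, 100, 156]
25.0 [377. 309.] [6, 15, 14] [241.  29.] [42, 95, 153]
27.5 [377. 311.] [7, 10, 6] [241.  25.] [38, 93, 150]
```

The lever is fully open: the handle measures about 1.3 rad round and the jaw is back 15.5 mm. Now to the offcut. The moves only turn about tool z, so the tool always points down. I'll grip one end by a small patch and let the offcut pivot upright.

```bash
python3 -m crank '[6,0,0,0,0.125, 6,0,0,0,0.125, 6,0,0,0,0.125, 6,0,0,0,0.125, 6,0,0,0,0.125, 6,0,0,0,0.125, 6,0,0,0,0.125, 6,0,0,0,0.125]' 20 && python3 -m crank '[6,0,0,0,0.074, 6,0,0,0,0.073, 6,-2.2,-1.9,1.1,0, 6,-2.2,-1.9,1.1,0, 6,-2.2,-1.9,1.1,0, 6,-2.2,-1.9,1.1,0, 6,-2.2,-1.9,1.1,0, 6,-2.2,-1.9,1.1,0]' && python3 - <<'E'
from h import *
import pickle
np.set_printoptions(precision=4,suppress=True)
w=optics.get_image("wrist");pickle.dump(w,open("w10.pkl","wb"))
o=env.observe();print(o["position"],o["q"])
print("found",find(w,"profile_mid"))
for P in [(.435,-.1745,.015),(.4314,-.1196,.03),(.4386,-.2294,.03)]: print(proj(w,P))
cv2.imwrite("pics/w10.png",w["color"][:,:,::-1])
# ascii of silver: bright & low saturation
H=cv2.cvtColor(w["color"],cv2.COLOR_RGB2HSV);g=w["color"].mean(2)
u0,v0=proj(w,(.435,-.1745,.03)).astype(int)
for r in range(max(0,v0-120),min(400,v0+130),8):
    print(r,''.join(f"{int(g[r,c])//16:x}" for c in range(max(0,u0-120),min(640,u0+120),4)))
print(u0-120)
E
```

```text
time_s: 16.38
position: [0.5369, 0.0254, 0.186]
tool_rot: [[-0.204, 0.979, 0.0], [0.979, 0.204, -0.0], [-0.0, 0.0, -1.0]]
ft_force: [0.4, 0.6, -0.3]
grip_width: 0.0597
gripper_force: 0.0
time_s: 17.05
position: [0.431, -0.1145, 0.1196]
tool_rot: [[-0.065, 0.998, 0.001], [0.998, 0.065, -0.0], [-0.0, 0.001, -1.0]]
ft_force: [0.5, -0.3, -0.2]
grip_width: 0.0598
gripper_force: 0.0
[ 0.4281 -0.1168  0.1177] [-30.5571  16.4501  97.9555  -0.1087  65.7882 -34.1446]
found [(array([318.912, 252.4  ]), 0.9), (array([261.184,  81.72 ]), 0.79)]
[320.7494 253.9127]
[320.7865 199.1616]
[320.7777 316.8589]
141 767737777777777777777777777777777777777777777bbbbbbbbbbbbbbb
149 7777777777777777777777777777777777777777777777777bbbbbbbbbbb
157 7777777777777777777777767777777777777777777777777766b6bbbbbb
165 7777777777777777777777777777777777777777777776777777777777bb
173 77777777777777777777777777777777777777777777bba8777777777777
181 abb87777777777777777777777777777777777777777777776b777777777
189 bbbbbb87777777777777777777457777644777777777777777778b677777
197 bbbbbbbbb6777777777777677766577765567777777
[... 881 characters left out ...]
bbbbbbbbbbbaccccbcccbbbbbbbbbbbbbb301111010101
317 100111111000bbbbbbbbbbbbbbbbbbbbbbbbbbbbbbbbbbbbb00011000100
325 01011001110abbbbbbbbbbbbbbbbbbbbbbbbbbbbbbbbbbbbbc0010100101
333 11011001108bbbbbbbbbbbbbbbbbbbbbb8bbbbbbbbbbbbbbbb1101110111
341 0100000000bb9bbbbbbbbbbbbbbbbbbbbbbbbbbbbbbbbbbbbbb000000000
349 11011000113b9bbbbbbbbbbbbbbbbbbbbbbbbbbbbbbbbbbbbb0111011101
357 00010110010abbabbbbbbb414bbbbbbbbbbbbbbbbbbbbbbbb90001001100
365 101101110111cbb0010101000421bbbbbba50001000010bbb11011010011
373 100001000011020110110010100001101011000101010005010011100101
381 011111110001100001001000011010011011001001100111010000110101
389 011001000011001010000100010100110100000011010111000100011011
200
```

The offcut is where predicted: near end at row 201, columns 304–341, aligned with the tool. I'll go down, grip the corner patch and start the pivoting arc.

```bash
python3 -m crank '[5,0,0.35,1,0, 5,0,0,1.8,0, 5,0,0,1.9,0, 5,0,0,1.9,0, 5,0,0,1.9,0, 5,0,0,1.9,0, 5,0,0,1.9,0, 5,0,0,0,0]' 20 && python3 -m crank '[2,0,0,0,0, 2,0,0,0,0, 2,0,0,0,0, 2,0,0,0,0, 2,0,0,0,0, 2,0,0,0,0, 2,0,0,0,0, 2,0,0,0,0]' 20 && python3 - <<'E'
from h import *
import pickle
w=optics.get_image("wrist");s=optics.get_image("side");pickle.dump((w,s),open("w11.pkl","wb"))
p=env.observe()["position"];print(p,proj(s,p),proj(s,np.array(p)+[0,0,.03]))
g=s["color"].mean(2)
for r in range(160,205,2): print(r,''.join(f"{int(g[r,c])//16:x}" for c in range(320,372)))
E
```

```text
time_s: 17.82
position: [0.4348, -0.1125, -0.0053]
tool_rot: [[-0.065, 0.998, -0.004], [0.998, 0.065, 0.002], [0.002, -0.004, -1.0]]
ft_force: [0.0, -0.2, 0.1]
grip_width: 0.0501
gripper_force: 0.0
time_s: 18.48
position: [0.4368, -0.1139, -0.0012]
tool_rot: [[-0.065, 0.998, 0.003], [0.998, 0.065, -0.002], [-0.002, 0.003, -1.0]]
ft_force: [-2.1, 2.9, 11.5]
grip_width: 0.0199
gripper_force: 6.0
[ 0.43685194 -0.11392303 -0.00115243] [345.88845599 204.0502834 ] [346.31746955 194.84789478]
160 999abceeeeeda521111111111111111111111111137adeeeeeee
162 eeeeecbbba85322111111111111111111111111112345789bdee
164 eeeeb64333334775311111111111111111111112233333235ade
166 eeeed83222347bdc7321111111111111111111234433322126be
168 eeeeec7311248ceeda63111111111111111112369963222259de
170 eeeeeec73226aeeeeeb62111111111111112233443211126adee
172 eeeeeeec84237beeeec6211122222211111233321111237beeee
174 eeeeeeeed95237bdeec621112333322111235531111248ceeeee
176 eeeeeeeeed95236acca51111222332211135753111259deeeeee
178 eeeeeeeeeed94222454211235554432211122211136beeeeeeee
180 eeeeeeeeeeed952111111149deda99631111122237beeeeeeeee
182 eeeeeeeeeeeedb988632125befeeda52112479aaabdeeeeeeeee
184 deeeeeeeeeeeeeeeec732347aceed953336beeeeeddeeeeeeeee
186 78bdeeeeeeeeeeeeec833456789aa744458deeeeeeeeedeeeeee
188 358ceeeeeeeeeeeedb62345688999644449deeeeeeeeeeddeeee
190 347addddddddeeec964234568899854545aeeeeeeeeeeeeeeeee
192 3457888888888999875335568888744556aeeeeeeeeeeeeeeeee
194 33577889a889a98888755556888875579abbbbddddeeeeeeeeee
196 4567888888889988887766667778899874221237abcddeeeeeee
198 667888888888888888787767777788763111111257888899aabd
200 68bddc9888888888888877777777777631111112578888888888
202 aacded9888888888888887778877776521011113578888888777
204 abbbaa8888888888888877888877777521001113578887776554
```

The fingers slid across the top face: the force on z was 11.5 N upward and they closed past 30 mm. I'll open, go 9 mm lower and grip again.

```bash
python3 -m crank '[5,0,0,-1,0, 5,0,0,0,0, 5,0,0,0,0, 5,0,0,0,0, 5,0,0,0,0, 5,0,0,0.9,0, 5,0,0,1,0, 5,0,0,0,0]' 20 && python3 -m crank '[2,0,0,0,0, 2,0,0,0,0, 2,0,0,0,0, 2,0,0,0,0, 2,0,0,0,0, 2,0,0,0,0, 2,0,0,0,0, 2,0,0,0,0]' 20
```

```text
time_s: 19.25
position: [0.435, -0.1135, -0.0137]
tool_rot: [[-0.065, 0.998, -0.002], [0.998, 0.065, 0.001], [0.002, -0.002, -1.0]]
ft_force: [-0.5, -0.6, -0.7]
grip_width: 0.0501
gripper_force: 0.0
time_s: 19.92
position: [0.436, -0.1139, -0.0121]
tool_rot: [[-0.065, 0.998, 0.0], [0.998, 0.065, -0.0], [-0.0, 0.0, -1.0]]
ft_force: [-1.0, 0.3, 4.2]
grip_width: 0.0292
gripper_force: 20.1
```

```bash
python3 -m crank '[2,-0.31,0,-0.9,0, 2,-0.31,0,-0.9,0, 2,-0.46,0,-0.84,0, 2,-0.46,0,-0.84,0, 2,-0.6,0,-0.74,0, 2,-0.6,0,-0.74,0, 2,0,0,0,0, 2,0,0,0,0]' 20 && python3 - <<'E'
from h import *
import pickle
w=optics.get_image("wrist");s=optics.get_image("side");pickle.dump((w,s),open("w12.pkl","wb"))
p=env.observe()["position"];print(p,proj(s,p),proj(s,np.array(p)+[0,0,.03]))
g=s["color"].mean(2)
for r in range(156,206,2): print(r,''.join(f"{int(g[r,c])//16:x}" for c in range(320,372)))
g=w["color"].mean(2)
for r in range(130,400,8): print(r,''.join(f"{int(g[r,c])//16:x}" for c in range(240,400,3)))
E
```

```text
time_s: 20.58
position: [0.4376, -0.1415, 0.0373]
tool_rot: [[-0.064, 0.998, 0.0], [0.998, 0.064, -0.0], [-0.0, 0.0, -1.0]]
ft_force: [0.1, 0.2, -0.8]
grip_width: 0.0294
gripper_force: 19.8
[ 0.43724815 -0.14089586  0.03680428] [345.38116978 188.75000467] [345.80036607 179.45208806]
156 999998642259deeec831112356787531125aeedb6211248ceeee
158 999999a96336beeec721226adeeeec831249ddb6211249deeeee
160 999abceec7237bddb621149deeeeeda51137aa6211259deeeeee
162 eeeeeeeedb622466521137ceeeeeeec6211233211259deeeeeee
164 eeeeeeeeeda5211111125aeeeeeeeec731111111249deeeeeeee
166 eeeeeeeeeeda876422137beeeefeca742111222348ceeeeeeeee
168 eeeeeeeeeeeeeeec73247bdddeed853233223347aceeeeeeeeee
170 eeeeeeeeeeeeeeec733468bca9a985345432333469deeeeeeeee
172 eeeeeeeeeeeeeeec733457999888763354323457aceeeeeeeeee
174 eeeeeeeeeeeeeeec7335678888888743443479ceeeeeeeeeeeee
176 eeeeeeeeeeeeeeed9535567788877644556bdeeeeeeeeeeeeeee
178 eeeeeeeeeeeeeeeeda765567777665457aceeeeeeeeeeeeeeeee
180 eeeeeeeeeeeeeeeeeec8666777668abccdeeeeeeeeeeeeeeeeee
182 eeeeeeeeeeeeeeeeeedb8779ba8779ceeeeeeeeedddeeeeeeeee
184 deeeeeeeeeeeee
[... 1914 characters left out ...]
110100000100288888888888875888888854001101100011111
314 111111011000210588888888788887888888878002111111101010
322 110011111000111688888888778778888888677111000011010111
330 11111101101021b788888888887868888888677712100111101010
338 01001111110021c788888888888888888887777701311110111110
346 10221110101cccc888888888888788888885cccb77711011011211
354 11011100110acc888888887887868888888cccccccb11101101001
362 111101111006bb4888888888788c8888886ccbcbbb901011111000
370 012010011101111111000110001111001010101001011111011110
378 111001100000111101001011111001110101110111111010011101
386 010101011110111100000000000111001100101100111000000111
394 111100001001010110110110011111011110110110101010111000
```

```bash
cat > tilt.py <<'E'
from h import *
def rows(cam,p,phi,off=.033,ov=.009,al=.004,x0=None):
    # tool x=+y world; patch centre at pad edge, part hangs from it; phi tilt of axis below horizontal
    pt=np.array([p[0],p[1]-.011+al/2,p[2]+off+ov/2])
    d=np.array([0,-np.cos(phi),-np.sin(phi)]);u=np.array([0,np.sin(phi),-np.cos(phi)]) # u toward U face
    At=pt-d*al/2-u*ov/2
    return {k:proj(cam,P).round(0).tolist() for k,P in dict(At=At,Au=At+.03*u,Bt=At+.11*d,Bu=At+.11*d+.03*u).items()}
E
python3 - <<'E'
from tilt import *
import pickle
w,s=pickle.load(open("w12.pkl","rb"));p=env.observe()["position"]
for a in(0,20,40,60):print(a,rows(w,p,np.radians(a)),rows(s,p,np.radians(a)))
E
```

```text
0 {'At': [319.0, 287.0], 'Au': [319.0, 257.0], 'Bt': [307.0, 460.0], 'Bu': [308.0, 414.0]} {'At': [346.0, 175.0], 'Au': [345.0, 184.0], 'Bt': [342.0, 163.0], 'Bu': [342.0, 171.0]}
20 {'At': [319.0, 291.0], 'Au': [321.0, 243.0], 'Bt': [309.0, 399.0], 'Bu': [311.0, 356.0]} {'At': [346.0, 174.0], 'Au': [346.0, 185.0], 'Bt': [342.0, 174.0], 'Bu': [342.0, 183.0]}
40 {'At': [319.0, 294.0], 'Au': [322.0, 234.0], 'Bt': [312.0, 343.0], 'Bu': [314.0, 302.0]} {'At': [346.0, 174.0], 'Au': [346.0, 184.0], 'Bt': [342.0, 185.0], 'Bu': [342.0, 194.0]}
60 {'At': [319.0, 296.0], 'Au': [322.0, 229.0], 'Bt': [315.0, 290.0], 'Bu': [317.0, 250.0]} {'At': [346.0, 174.0], 'Au': [346.0, 182.0], 'Bt': [343.0, 196.0], 'Bu': [343.0, 204.0]}
```

It's gripped but has pivoted only about 10°, because pad friction holds it against gravity. I'll ratchet it with quick upward jerks.

```bash
python3 -m crank '[2,0,0,-4.1,0, 2,0,0,0,0, 2,0,0,0,0, 2,0,0,-4.1,0, 2,0,0,0,0, 2,0,0,0,0, 2,0,0,-4.1,0, 2,0,0,0,0]' 20 && cat >> tilt.py <<'E'
def asc(im,r0,r1,c0,c1,dr=8,dc=3):
    g=im["color"].mean(2)
    for r in range(r0,r1,dr): print(r,''.join(f"{int(g[r,c])//16:x}" for c in range(c0,c1,dc)))
E
python3 - <<'E'
from tilt import *
w=optics.get_image("wrist");s=optics.get_image("side")
p=env.observe()["position"];print(p,env.observe()["grip_width"])
for a in(0,15,30,45,60,75):print(a,rows(w,p,np.radians(a)),rows(s,p,np.radians(a)))
asc(w,200,372,270,370,6);asc(s,110,190,325,365,3,1)
E
```

```text
time_s: 21.35
position: [0.4391, -0.142, 0.1634]
tool_rot: [[-0.065, 0.998, 0.005], [0.998, 0.065, -0.003], [-0.003, 0.004, -1.0]]
ft_force: [1.0, -0.9, 0.5]
grip_width: 0.0289
gripper_force: 20.5
[ 0.43756575 -0.14107776  0.1595937 ] 0.028905852526922172
0 {'At': [317.0, 283.0], 'Au': [317.0, 253.0], 'Bt': [305.0, 453.0], 'Bu': [307.0, 409.0]} {'At': [347.0, 134.0], 'Au': [347.0, 145.0], 'Bt': [344.0, 125.0], 'Bu': [343.0, 134.0]}
15 {'At': [317.0, 286.0], 'Au': [318.0, 243.0], 'Bt': [307.0, 409.0], 'Bu': [309.0, 366.0]} {'At': [347.0, 134.0], 'Au': [347.0, 145.0], 'Bt': [343.0, 134.0], 'Bu': [343.0, 144.0]}
30 {'At': [317.0, 288.0], 'Au': [319.0, 235.0], 'Bt': [309.0, 366.0], 'Bu': [311.0, 325.0]} {'At': [347.0, 134.0], 'Au': [347.0, 144.0], 'Bt': [343.0, 143.0], 'Bu': [344.0, 153.0]}
45 {'At': [317.0, 290.0], 'Au': [320.0, 229.0], 'Bt': [311.0, 326.0], 'Bu': [313.0, 285.0]} {'At': [347.0, 134.0], 'Au': [348.0, 143.0], 'Bt': [344.0, 152.0], 'Bu': [344.0, 161.0]}
60 {'At': [317.0, 292.0], 'Au': [320.0, 226.0], 'Bt': [313.0, 287.0], 'Bu': [315.0, 248.0]} {'At': [347.0, 134.0], 'Au': 
[... 1886 characters left out ...]
767776666678acdca99999999
146 88beffffffeddb8655566655669cddddca999999
149 6557cfffffffeb755555655669cddddddca99999
152 89bdeeeeeeeec855666555568ceeeeeeeeeeeeee
155 9aceeeeeeeeedb7666665568ceeeeeeeeeeeeeee
158 9bdeeeeeeeeeda768bdb868ceeeeeeeeeeeeeeee
161 eeeeeeeeeeeeeeeeeeeeeeeeeeeeeeeeeeeeeeee
164 eeeeeeeeeeeeeeeeeeeeeeeeeedb97679aa9adee
167 eeeeeeeeeeeeeeeeeeeeeca8755556655458bdee
170 eeeeeeeeeeeeeeeeca8755456655433333469dee
173 eeeeeeeeeeeeeed9654554443333334458bdeeee
176 eeeeeeeeeeeeeed97433323333457aceeeeeeeee
179 eeeeeeeeeeeeeeca866654568bdeeeeeeeeeeeee
182 eeeeeeeeeeeeeeeeeeeeeeeeeeeeeeeeeeedddee
185 eeeeeeeeeeeeeeeeeeeeeeeeeeeeeeeeeeeeedde
188 88899aabccaaaceeeeeeeeeeeeeeeeeeeeeeeeee
```

The jerks work: tilt is now about 42°. I'll repeat them.

```bash
python3 -m crank '[2,0,0,-4.1,0, 2,0,0,0,0, 2,0,0,0,0, 2,0,0,-4.1,0, 2,0,0,0,0, 2,0,0,0,0, 2,0,0,-4.1,0, 2,0,0,0,0]' 20 && python3 - <<'E'
from tilt import *
w=optics.get_image("wrist");s=optics.get_image("side")
p=env.observe()["position"];print(p,env.observe()["grip_width"])
for a in(45,60,75,90):print(a,rows(w,p,np.radians(a)),rows(s,p,np.radians(a)))
asc(w,190,372,270,370,6);asc(s,70,140,325,365,3,1)
E
```

```text
time_s: 22.12
position: [0.4385, -0.1418, 0.2859]
tool_rot: [[-0.065, 0.998, 0.004], [0.998, 0.065, -0.002], [-0.003, 0.003, -1.0]]
ft_force: [-0.2, -0.4, 0.9]
grip_width: 0.0291
gripper_force: 20.8
[ 0.43769395 -0.14126378  0.28216287] 0.028852174106183903
45 {'At': [318.0, 291.0], 'Au': [321.0, 230.0], 'Bt': [312.0, 326.0], 'Bu': [314.0, 286.0]} {'At': [349.0, 90.0], 'Au': [350.0, 99.0], 'Bt': [345.0, 112.0], 'Bu': [346.0, 121.0]}
60 {'At': [318.0, 293.0], 'Au': [322.0, 227.0], 'Bt': [314.0, 288.0], 'Bu': [316.0, 248.0]} {'At': [349.0, 90.0], 'Au': [350.0, 97.0], 'Bt': [346.0, 120.0], 'Bu': [346.0, 127.0]}
75 {'At': [318.0, 293.0], 'Au': [322.0, 228.0], 'Bt': [316.0, 250.0], 'Bu': [318.0, 212.0]} {'At': [349.0, 90.0], 'Au': [350.0, 95.0], 'Bt': [346.0, 126.0], 'Bu': [347.0, 131.0]}
90 {'At': [318.0, 293.0], 'Au': [322.0, 233.0], 'Bt': [318.0, 214.0], 'Bu': [321.0, 176.0]} {'At': [349.0, 91.0], 'Au': [350.0, 93.0], 'Bt': [347.0, 130.0], 'Bu': [348.0, 133.0]}
190 bbabbbbbbbb67777766767777777777777
196 bbbbbbbbbbbbbb8777777bb86776777777
202 bbbbbbbbbbbbbbbbb67776777777777777
208 bbbbb
[... 1452 characters left out ...]
98665566777766556678999999
97 999999999999999987677766779bbb9999999989
100 9999999999999999865666666677789999999999
103 a9999a9999999999865666666666679999999999
106 ddddddddddddddca656666666666799999999999
109 dddddddddddddddb766666666666789999999999
112 ddddddddddddddb8666666666667899999999999
115 dddddddddddddcb7666666666679999999a99999
118 dddddddddddddca7566666666679999999999999
121 eeeeeeeeeeeeedb7666788666799999999999999
124 fffffffffffffffdb9accb977899999999999999
127 ffffffffffffffffffeedddca999999999999999
130 dddddddddddddddddddddddddcaa999999a9aaa9
133 cdddddddddddddddddddddddddcb999999999999
136 9acddddddddddddddddddddddddcb99999999999
139 99bcdddddddddddddddddddddddddba999999999
```

```bash
python3 -m crank '[2,1,0,1,0, 2,2,0,2,0, 2,2.9,0,2.9,0, 2,0,0,0,0, 2,0,0,0,0, 2,-4.1,0,0,0, 2,-2.5,0,0.8,0, 2,-1,0,0.3,0]' 20 && python3 -m crank '[2,1,0,1,0, 2,2,0,2,0, 2,2.9,0,2.9,0, 2,0,0,0,0, 2,0,0,0,0, 2,-4.1,0,0,0, 2,-2.5,0,0.8,0, 2,-1,0,0.3,0]' 20 && python3 - <<'E'
from tilt import *
w=optics.get_image("wrist");s=optics.get_image("side")
p=env.observe()["position"];print(p,env.observe()["grip_width"])
for a in(60,75,90):print(a,rows(w,p,np.radians(a)),rows(s,p,np.radians(a)))
asc(w,160,372,270,370,6);asc(s,110,180,325,365,3,1)
E
```

```text
time_s: 22.88
position: [0.4389, -0.1615, 0.2121]
tool_rot: [[-0.063, 0.998, -0.001], [0.998, 0.063, -0.001], [-0.001, -0.001, -1.0]]
ft_force: [-0.3, 0.9, -2.2]
grip_width: 0.0286
gripper_force: 21.0
time_s: 23.55
position: [0.4407, -0.1791, 0.1434]
tool_rot: [[-0.063, 0.998, 0.002], [0.998, 0.063, -0.002], [-0.002, 0.002, -1.0]]
ft_force: [0.4, 0.6, -2.5]
grip_width: 0.0289
gripper_force: 21.1
[ 0.4400424  -0.17720048  0.14313467] 0.02904968672678364
60 {'At': [318.0, 294.0], 'Au': [322.0, 227.0], 'Bt': [314.0, 288.0], 'Bu': [317.0, 249.0]} {'At': [345.0, 136.0], 'Au': [346.0, 144.0], 'Bt': [342.0, 161.0], 'Bu': [343.0, 168.0]}
75 {'At': [318.0, 295.0], 'Au': [322.0, 228.0], 'Bt': [317.0, 251.0], 'Bu': [319.0, 212.0]} {'At': [345.0, 137.0], 'Au': [346.0, 142.0], 'Bt': [343.0, 167.0], 'Bu': [343.0, 173.0]}
90 {'At': [318.0, 295.0], 'Au': [323.0, 233.0], 'Bt': [319.0, 214.0], 'Bu': [321.0, 175.0]} {'At': [345.0, 137.0], 'Au': [346.0, 140.0], 'Bt': [343.0, 172.0], 'Bu': [344.0, 175.0]}
160 6766777666777667777776666667676766
166 7667766667766777666767677767767776
172 777776676676776676
[... 1683 characters left out ...]
9cddddddca645468999999999
137 aabddddddb733469cddddcb95454468999999999
140 99bcddddddcca766679aa7666569bba999999999
143 99ceeeeeeeddca7777677779acddddcb99999999
146 88beffffffedda76776666677acdddddca999999
149 6557cffffffffd86677666677acddddddca99999
152 89bdeeeeeeeeeb8677766677adeeeeeeeeeeeeee
155 9aceeeeeeeeeda7677766678beeeeeeeeeeeeeee
158 9bdeeeeeeeeed97677666678ceeeeeeeeeeeeeee
161 eeeeeeeeeeeec86677666779deeeeeeeeeeeeeee
164 eeeeeeeeeeeec8667766677adedb97679aa9adee
167 eeeeeeeeeeeec86677666777655556655458bdee
170 eeeeeeeeeeeeda77666667666655433333469dee
173 eeeeeeeeeeeeeec9655554443333334468bdeeee
176 eeeeeeeeeeeeeed96533323333457aceeeeeeeee
179 eeeeeeeeeeeeedca866654568bdeeeeeeeeeeeee
```

The offcut now hangs at about 78° with only its end face showing in the wrist view. I'll lower it onto the bench, where pressing down rights it.

```bash
python3 -m crank '[2,0,0,0.5,0, 2,0,0,0.9,0, 2,0,0,1,0, 2,0,0,1,0, 2,0,0,0.9,0, 2,0,0,0.8,0, 2,0,0,0.5,0, 2,0,0,0.2,0]' 20 && python3 -m crank '[2,0,0,0.2,0, 2,0,0,0.2,0, 2,0,0,0.2,0, 2,0,0,0.2,0, 2,0,0,0,0, 2,0,0,0,0, 2,0,0,0,0, 2,0,0,0,0]' 20
```

```text
time_s: 24.32
position: [0.4396, -0.1746, 0.0844]
tool_rot: [[-0.065, 0.998, -0.001], [0.998, 0.065, 0.001], [0.001, -0.001, -1.0]]
ft_force: [-0.4, 0.3, -1.8]
grip_width: 0.0289
gripper_force: 21.0
time_s: 24.98
position: [0.4399, -0.1752, 0.0774]
tool_rot: [[-0.065, 0.998, 0.0], [0.998, 0.065, -0.0], [-0.0, 0.0, -1.0]]
ft_force: [0.6, 0.5, -1.6]
grip_width: 0.0288
gripper_force: 21.0
```

```bash
python3 -m crank '[2,0,0,0.15,0, 2,0,0,0.15,0, 2,0,0,0.15,0, 2,0,0,0.15,0, 2,0,0,0,0, 2,0,0,0,0, 2,0,0,0,0, 2,0,0,0,0]' 20 && python3 - <<'E'
from tilt import *
w=optics.get_image("wrist");s=optics.get_image("side")
p=env.observe()["position"];print(p,env.observe()["ft_force"])
for a in(75,90):print(a,rows(w,p,np.radians(a)),rows(s,p,np.radians(a)))
asc(w,200,300,270,370,5);asc(s,140,206,325,365,3,1)
E
```

```text
time_s: 25.65
position: [0.4415, -0.1758, 0.0735]
tool_rot: [[-0.065, 0.998, 0.005], [0.998, 0.065, -0.003], [-0.003, 0.005, -1.0]]
ft_force: [-0.7, 4.4, 21.4]
grip_width: 0.0288
gripper_force: 23.9
[ 0.44150263 -0.17573415  0.07351646] [-0.95864135  3.96508314 21.66834501]
75 {'At': [320.0, 299.0], 'Au': [324.0, 232.0], 'Bt': [317.0, 253.0], 'Bu': [319.0, 214.0]} {'At': [343.0, 159.0], 'Au': [344.0, 165.0], 'Bt': [341.0, 188.0], 'Bu': [342.0, 194.0]}
90 {'At': [320.0, 299.0], 'Au': [324.0, 237.0], 'Bt': [319.0, 217.0], 'Bu': [322.0, 178.0]} {'At': [343.0, 159.0], 'Au': [344.0, 163.0], 'Bt': [342.0, 193.0], 'Bu': [343.0, 196.0]}
200 7777777777777777777777777777777777
205 7767777777776777777777777777777777
210 7777777777777777777777777777777777
215 7777777777777777777777777777777777
220 7777777777776677777767667677777777
225 6777778878878767434467888777677777
230 7777778888867777773434378778677777
235 7777778768886777634433877777677777
240 7776678647688833343357863437777777
245 b977777677774878888887777766777777
250 a333206747773883344786777777013335
255 433401644533387444338533677700
[... 606 characters left out ...]
eeeeeeec74546beeeeeeeeeee
161 eeeeeeeeec74568acddca9865557beeeeeeeeeee
164 eeeeeeeeeeec9766788776668aba97679a99adee
167 eeeeeeeeeeeed97887767777765556655458bdee
170 eeeeeeeeeeeec867776667766655433333469dee
173 eeeeeeeeeeeec866777667764333334458bdeeee
176 eeeeeeeeeeeec8677766677643457aceeeeeeeee
179 eeeeeeeeeeedb767766767779bdeeeeeeeeeeeee
182 eeeeeeeeeeeda7777766679ceeeeeeeeeeedddee
185 88888899aabb9777776667adeeeeeeeeeeeeedde
188 8888888888876667766678adeeeeeeeeeeeeeeee
191 88888888888876677877777899abddeeeeeeeeee
194 888888888888887888887888888776666789acee
197 8888888888888888888888888764111222367889
200 c988888788888888888888888763111111257888
203 dedbbba988888888888888888752110111357888
```

```bash
python3 -m crank '[2,-0.2,0,0,0, 2,-0.2,0,0.05,0, 2,-0.2,0,0.05,0, 2,-0.2,0,0,0, 2,-0.2,0,0.05,0, 2,0,0,0,0, 2,0,0,0,0, 2,0,0,0,0]' 20 && python3 - <<'E'
from tilt import *
w=optics.get_image("wrist");s=optics.get_image("side");c=optics.get_image("scene")
p=env.observe()["position"];print(p,env.observe()["ft_force"])
u=proj(c,(.44,-.19,.05));v=proj(s,(.44,-.19,.05));print(u,v)
cr=lambda i,u,n,m:cv2.resize(i["color"][max(0,int(u[1])-n):int(u[1])+n,max(0,int(u[0])-m):int(u[0])+m,::-1],(266,300),interpolation=cv2.INTER_CUBIC)
cv2.imwrite("pics/w13.png",np.hstack([cr(w,(320,260),90,80),cr(s,v,45,40),cr(c,u,45,40)]))
E
```

```text
time_s: 26.42
position: [0.4426, -0.1862, 0.0727]
tool_rot: [[-0.065, 0.998, 0.006], [0.998, 0.065, -0.004], [-0.004, 0.006, -1.0]]
ft_force: [-1.7, 3.7, 26.3]
grip_width: 0.0291
gripper_force: 29.1
[ 0.44258313 -0.18621308  0.07271802] [-0.99646505  2.56884113 27.14114157]
[348.78224927 261.13726179] [343.09288581 178.59637688]
```

View pics/w13.png

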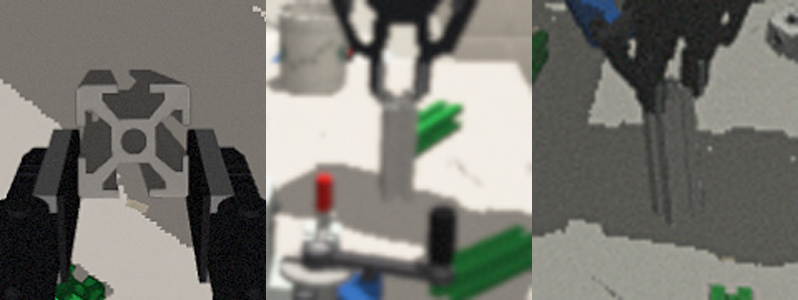

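The last picture shows the offcut standing on its lower edge and still leaning. Only about 10 px of its +y side face show in the wrist view, where upright would give about 59. I'll keep moving the top towards -y while pressing lightly.

```bash
python3 -m crank '[2,-0.2,0,0,0, 2,-0.2,0,0,0, 2,-0.2,0,0,0, 2,-0.2,0,0,0, 2,-0.2,0,0,0, 2,-0.2,0,0,0, 2,-0.2,0,0,0, 2,0,0,0,0]' 20 && python3 - <<'E'
from tilt import *
w=optics.get_image("wrist")
p=env.observe()["position"];print(p,env.observe()["ft_force"])
for a in(70,75,80,85,90):print(a,rows(w,p,np.radians(a)))
asc(w,160,300,270,370,5)
E
```

```text
time_s: 27.23
position: [0.4426, -0.2003, 0.0717]
tool_rot: [[-0.065, 0.998, 0.004], [0.998, 0.065, -0.003], [-0.003, 0.003, -1.0]]
ft_force: [-2.0, 1.6, 18.3]
grip_width: 0.0289
gripper_force: 30.9
[ 0.44255449 -0.20013688  0.07176528] [-2.27905346  2.67028443 19.53038286]
70 {'At': [320.0, 299.0], 'Au': [324.0, 231.0], 'Bt': [316.0, 265.0], 'Bu': [319.0, 226.0]}
75 {'At': [320.0, 299.0], 'Au': [324.0, 232.0], 'Bt': [317.0, 253.0], 'Bu': [319.0, 214.0]}
80 {'At': [320.0, 299.0], 'Au': [324.0, 233.0], 'Bt': [318.0, 241.0], 'Bu': [320.0, 202.0]}
85 {'At': [320.0, 299.0], 'Au': [324.0, 235.0], 'Bt': [318.0, 229.0], 'Bu': [321.0, 190.0]}
90 {'At': [319.0, 299.0], 'Au': [324.0, 237.0], 'Bt': [319.0, 217.0], 'Bu': [322.0, 178.0]}
160 7777777777777777777777777777777777
165 7777777777777777777777777777777777
170 7777777777777777767777777777777777
175 7777777777777777777777777777777777
180 7777777777777777777777777777777777
185 7777777777777777777777777777777777
190 7777777777777777777777777777777777
195 7777777753433777743346777777777777
200 7777777744444777744443477767777777
205 7777777444444777744444447777777777
210 7777777444444444444444444677777777
215 7777774444444444344444444447777777
220 7777774433333444444445455565777777
225 7777778888888843444467778888877777
230 7776788888744444444444468878877777
235 7777788888874444444444888778877777
240 b977788334888544434448884748877777
245 bbb7778344338888888887334377777777
250 a333214444443883444786443457013335
255 3343003344443854444386344447013343
260 3343003444432883443887444334013433
265 3331006344446888888888444448100433
270 3340008544688777777438885348110333
275 3331008888885487987543688888100133
280 3400008888844397899944438888100033
285 33011088888887b6777778888888100123
290 7610107bbbbbbbbbb77777777776000137
295 661010bbbbbbbbbbbb6777777777000247
```

Tilt is now about 10°. The side strip spans rows 193–223.

```bash
python3 -m crank '[2,-0.25,0,0,0, 2,-0.25,0,0.02,0, 2,-0.25,0,0.02,0, 2,-0.25,0,0.03,0, 2,-0.25,0,0.03,0, 2,-0.25,0,0.04,0, 2,-0.1,0,0.04,0, 2,0,0,0,0]' 20 && python3 - <<'E'
from tilt import *
w=optics.get_image("wrist")
p=env.observe()["position"];print(p,env.observe()["ft_force"])
asc(w,150,240,270,370,4)
E
```

```text
time_s: 27.95
position: [0.4433, -0.2162, 0.0695]
tool_rot: [[-0.065, 0.998, 0.003], [0.998, 0.065, -0.003], [-0.003, 0.002, -1.0]]
ft_force: [-1.7, 0.8, 13.9]
grip_width: 0.0291
gripper_force: 31.7
[ 0.44324033 -0.21615327  0.06948506] [-1.90762681 -0.85513971 13.40757251]
150 7777777777777777777777777777777777
154 7777777777777777777777777777777777
158 7777777777777777776777777777777777
162 7777777777777777777777777777777777
166 7777777777777777777777777777777777
170 7777777777777777777777777777777777
174 7777777766655777755555777777777777
178 7777777744444777744444777777777777
182 7777777644444677754444477777777777
186 7777777544444666644444457777777777
190 7777777444444444444444447777777677
194 7777777444444444444444445777777777
198 7777777444444444444444444777777777
202 7777775444444444444444444477777777
206 7777774444444444444444444467777777
210 7777774444444444444444444447777777
214 7777774444444444444444444444777777
218 7777754444444444444444444444777777
222 7777744444444444444456666666477777
226 7777788888888844444468888888877777
230 7777788888644444444444448888877777
234 7777788888844444444444488888877777
238 b777788878885444444444888648877777
```

```bash
python3 -m crank '[2,-0.2,0,0.03,0, 2,-0.2,0,0.03,0, 2,-0.1,0,0,0, 2,0,0,0,0, 3.1,0,0,0,0, 3.5,0,0,0,0, 5,0,0,0,0, 5,0,0,0,0]' 20 && python3 - <<'E'
from tilt import *
import pickle
w=optics.get_image("wrist");s=optics.get_image("side");pickle.dump((w,s),open("w14.pkl","wb"))
p=env.observe()["position"];print(p,env.observe()["ft_force"])
asc(w,140,312,255,385,4)
asc(s,150,210,325,365,2,1)
E
```

```text
time_s: 28.67
position: [0.4427, -0.22, 0.0671]
tool_rot: [[-0.065, 0.998, -0.0], [0.998, 0.065, 0.0], [0.0, -0.0, -1.0]]
ft_force: [0.2, -0.3, 0.1]
grip_width: 0.0499
gripper_force: 0.0
[ 0.44274123 -0.21997704  0.0671915 ] [-0.00092048  0.45867015 -0.00069021]
140 77677777777777777777777777777777777777777777
144 77777777777777777777777777777777777777777777
148 77777777777777777777777777777777777777777777
152 77777777777777777777777777777777777777777777
156 77777777777777777777777777777777777777777777
160 77777777777777777777777777777777777777777777
164 77777777777777777777777777777777777777777776
168 77777777777777777777777777777777777777777777
172 77777777777775444467775444457777777777777777
176 77777777777774454467775444447777777777777777
180 77777777777754444477775444447777777777777777
184 77777777777744444544445444446777777777777777
188 77777777777544444444444444444777777777777777
192 77777777777444444444444444444777777777777777
196 77777777776444444444444444444777777777777777
200 77777777774444444444444444444577777777777777
204 77777777764444444444444444444477777777777777
208 
[... 1919 characters left out ...]
77777776557aceeeeeeeeeeee
180 8888889abddc97777777778aceeeeeeeeeeeeeee
182 8888888888877777777778adeeeeeeeeeeedddee
184 8888888888876677777778adeeeeeeeeeeeeddde
186 888888888887677777777889bdeeeeeeeeeeeeee
188 88888888888766777777778888999abdeeeeeeee
190 888888888887667777777788888888889bdeeeee
192 888888888888777777777778888888888899abdd
194 8888888888888878888888888887766666778888
196 8888888888888888888888888875322222467888
198 eedbba9888888888888888888763111111357888
200 feeeeeeedbba9888888888888763111111257888
202 eeeeeeeeeeeeeeeeedbba8888763101111357888
204 deeeeeeeeeeeeeeeeeeedb887752011111357888
206 beeeeeeeeeeeeeeeddca98887752110111367776
208 7999abcddddddca9888888887752111111244433
```

```bash
python3 - <<'E'
from tilt import *
import pickle
np.set_printoptions(precision=4,suppress=True)
w,s=pickle.load(open("w14.pkl","rb"));o=env.observe();p=np.array(o["position"]);R=np.array(o["tool_rot"])
a=atz(w,(312,224),.11);b=atz(w,(312,290.5),.11);l=atz(w,(276.5,228),.11);r=atz(w,(349,228),.11);l2=atz(w,(279,284),.11);r2=atz(w,(348,284),.11)
print(a,b,l,r,l2,r2)
c=np.array([(l+r+l2+r2)[0]/4,(a+b)[1]/2,p[2]]);print(c,R.T@(c-p)*100)
# lips of fixed jaw: profile along fix y in w3 at z .112, x=12mm
E
```

```text
[ 0.4375 -0.1968  0.11  ] [ 0.4392 -0.2274  0.11  ] [ 0.4232 -0.1994  0.11  ] [ 0.4526 -0.1975  0.11  ] [ 0.4249 -0.2252  0.11  ] [ 0.4545 -0.2232  0.11  ]
[ 0.4388 -0.2121  0.0672] [ 0.8127 -0.3442  0.0002]
```

The offcut stands freely at (.4388, -.2121). I'll re-centre on it, grip it and lift it above jaw height.

```bash
python3 -m crank '[5,0,-0.34,0,0, 5,0.4,0,0,0, 5,0.41,0,0,0, 5,0,0,0,0, 2,0,0,0,0, 2,0,0,0,0, 2,0,0,0,0, 2,0,0,0,0]' 40 && python3 -m crank '[2,0,0,0,0, 2,0,0,-0.5,0, 2,0,0,-1.5,0, 2,0,0,-2.5,0, 2,0,0,-3,0, 2,0,0,-3,0, 2,0,0,-3,0, 2,0,0,-2,0]' 40 && python3 - <<'E'
from tilt import *
w=optics.get_image("wrist");s=optics.get_image("side")
o=env.observe();print(o["position"],o["ft_force"],o["q"])
asc(w,150,312,255,385,6)
asc(s,90,190,325,365,4,1)
E
```

```text
time_s: 29.43
position: [0.439, -0.2124, 0.0676]
tool_rot: [[-0.065, 0.998, 0.001], [0.998, 0.065, -0.001], [-0.001, 0.001, -1.0]]
ft_force: [-0.5, -0.3, 3.5]
grip_width: 0.0286
gripper_force: 40.1
time_s: 30.1
position: [0.439, -0.2123, 0.2251]
tool_rot: [[-0.065, 0.998, 0.002], [0.998, 0.065, -0.002], [-0.002, 0.002, -1.0]]
ft_force: [1.2, -0.0, -1.3]
grip_width: 0.0288
gripper_force: 39.8
[ 0.43969758 -0.21282817  0.22538062] [ 0.6056521   0.61836356 -1.88254086] [-3.97467619e+01  1.43534114e+01  8.11652605e+01  3.57025561e-04
  8.41364414e+01 -4.34753838e+01]
150 bbbb776676666666666666666766667667676bbbbb66
156 bbbbbb86667766666666767667776766676bbbbbbabb
162 bbbbbbbbb667666767666666666676676bbbbbbbbbbb
168 bbbbbbb866766666767667666676667b666abbb76aaa
174 bbbbbbbb966667766666666766776676676666666666
180 bbbbbbbbbbb7667666767766666a6676767766667667
186 bbbbbbbbbbbbb6644444777744544766667667676666
192 bbbbbbbbbbbbbb544444766745554466676766666677
198 bbbbbbbbbbbbbb444444444455454467776667666767
204 bbbbbbbbbbbbb6444454444444545546766766677767
210 abbbbbbbbabbb44445544444455454467666
[... 1214 characters left out ...]
7888777878899999999999999
130 dddddddddddddb8788877778abaaa99aaaaaa9aa
134 acddddddddddcb8888877778accba99999999999
138 99bcdddddddca77888777777acddcb9999999999
142 99bdddddddddca8888777778acddddba99999999
146 88beffffffeddddddddddddddddddddcba999999
150 6657cefffffffffeeeeedddddddddddddcba9999
154 9aceeeeeeeeeeeeeeeeeeeeeeeeeeeeeeeeeeeee
158 9bdeeeeeeeeeeeeeeeeeeeeeeeeeeeeeeeeeeeee
162 eeeeeeeeeeeeeeeeeeeeeeeeeeeeedddeeeeeeee
166 eeeeeeeeeeeeeeeeeeeeeedca865455666558cee
170 eeeeeeeeeeeeeeeeca8754456655433333469dee
174 eeeeeeeeeeeeeedb97554333333334579ceeeeee
178 deeeeeeeeeeeeeb74344433457aceeeeeeeeeeee
182 8888889bddeeeeeeeeeeeeeeeeeeeeeeeeedddee
186 8888889988888888999abddeeeeeeeeeeeeeeeee
```

```bash
python3 -m crank '[2,0,0,0,-0.1, 2,0,0,0,-0.1, 2,0,0,0,-0.1, 2,0,0,0,-0.1, 2,0,0,0,-0.1, 2,0,0,0,-0.1, 2,0,0,0,-0.1, 2,0,0,0,-0.1]' 40 && python3 -m crank '[2,0,0,0,-0.1, 2,0,0,0,-0.1, 2,0,0,0,-0.1, 2,0,0,0,-0.1, 2,0,0,0,-0.1, 2,0,0,0,-0.1, 2,-0.6,1.08,0,-0.008, 2,-1.21,2.16,0,0]' 40 && python3 -m crank '[2,-1.21,2.16,0,0, 2,-1.21,2.16,0,0, 2,-1.21,2.16,0,0, 2,-1.21,2.16,0,0, 2,-1.21,2.16,0,0, 2,-1.21,2.16,0,0, 2,-1.21,2.16,0,0, 2,-1.21,2.16,0,0]' 40 && python3 -m crank '[2,-1.21,2.16,0,0, 2,-1.21,2.16,0,0, 2,-0.6,1.08,0,0, 2,0,0,0,0, 2,0,0,0,0, 2,0,0,0,0, 2,0,0,0,0, 2,0,0,0,0]' 40 && python3 - <<'E'
from tilt import *
import pickle
np.set_printoptions(precision=4,suppress=True)
w=optics.get_image("wrist");s=optics.get_image("side");pickle.dump((w,s),open("w15.pkl","wb"))
o=env.observe();p=np.array(o["position"]);print(p,o["q"],o["grip_width"]);R=np.array(o["tool_rot"])
print(R.T@(np.array([.610,.031,p[2]])-p)*100)
n=np.array([.615,.031,.016]);fx=np.array([.9952,-.0976,0]);fy=np.array([.0976,.9952,0])
for nm,P in dict(fjL=n+.015*fx+.024*fy+[0,0,.098],fjR=n+.015*fx-.024*fy+[0,0,.098],mjL=n-.027*fx+.024*fy+[0,0,.098],mjR=n-.027*fx-.024*fy+[0,0,.098],tip=p+[0,0,-.07]).items():print(nm,proj(w,P),proj(s,P))
asc(w,90,330,200,440,6,4)
E
```

```text
time_s: 30.87
position: [0.4383, -0.2117, 0.2208]
tool_rot: [[-0.764, 0.645, -0.002], [0.645, 0.764, 0.002], [0.003, 0.0, -1.0]]
ft_force: [0.5, 0.6, -0.8]
grip_width: 0.0289
gripper_force: 39.8
time_s: 31.53
position: [0.4591, -0.1824, 0.2208]
tool_rot: [[-0.995, 0.1, -0.003], [0.1, 0.995, 0.001], [0.003, 0.001, -1.0]]
ft_force: [0.5, -0.0, -1.8]
grip_width: 0.0286
gripper_force: 39.8
time_s: 32.2
position: [0.5732, -0.018, 0.2206]
tool_rot: [[-0.995, 0.098, -0.003], [0.098, 0.995, 0.001], [0.003, 0.0, -1.0]]
ft_force: [-0.3, -0.5, -1.5]
grip_width: 0.0289
gripper_force: 39.8
time_s: 32.87
position: [0.6083, 0.0307, 0.2224]
tool_rot: [[-0.995, 0.099, -0.0], [0.099, 0.995, -0.0], [0.0, -0.0, -1.0]]
ft_force: [-0.6, 0.6, -1.4]
grip_width: 0.0287
gripper_force: 39.9
[0.6084 0.031  0.2225] [ -8.2065  27.154   61.8206  -0.0041  91.0154 -92.5512] 0.02861262365208842
[-0.1578  0.0205  0.    ]
fjL [350.0062 213.0112] [274.7977 191.2778]
fjR [294.4716 213.1178] [277.9137 183.7658]
mjL [351.1553 165.0338] [291.9658 191.9026]
mjR [293.3168 165.1424] [294.32   184.3465]
tip [321.6475 202.1346] 
[... 1917 characters left out ...]
7777000444008444788888887444801545011ccbbbbbbcbbbb
270 bbcbbcbcbc77710124440124545884448844440005550012bbbbbbcbbbbb
276 bbcbbbccbbbca011344311444448544488444421144440109bbcbbbcbbbb
282 bbbbbcbbbbcc0112434000444448887888444430014440110cbbcbbcbb78
288 ccccbcbccbc01100677200844788bccba88744811177410119a556444444
294 bbbbcbbcc1010101107210888854bbbbc548888101701111010144454444
300 114ccbcb80001110110200888833ccbcc338888001001012100144444410
306 1118211001001111111200cccccbbbb74444444001110010010001111310
312 1100011110111101110202bcbbbbbb744444554002111011111101001010
318 2101111001001001111108bcbbcbbb844444545111111011001000100111
324 011111001010010001120cbbbbbbbbc44444437a11010111101011111011
```

```bash
python3 - <<'E'
from tilt import *
import pickle
np.set_printoptions(precision=4,suppress=True)
w,s=pickle.load(open("w15.pkl","rb"))
c=w["color"].astype(int)
for r in(126,132,138,144,150,156):
    print(r,' '.join(f"{x}:{c[r,x].sum()//3}" for x in list(range(288,304,1))+list(range(344,364,1))))
p=env.observe()["position"];fx=np.array([.9952,-.0976]);fy=np.array([.0976,.9952]);n=np.array([.615,.031])
for r in(138,150):
  for u in(292,322,352):
    q=atz(w,(u,r),.114)[:2]-n;print(r,u,q@fx,q@fy)
# part lower end / top end in the image, blue lips
H=cv2.cvtColor(w["color"],cv2.COLOR_RGB2HSV)
b=(H[...,0]>95)&(H[...,0]<125)&(H[...,1]>120)
for r in range(170,246,5):
    x=np.where(b[r,230:420])[0]+230
    runs=np.split(x,np.where(np.diff(x)>1)[0]+1) if len(x) else []
    print(r,[(k[0],k[-1]) for k in runs if len(k)>2])
E
```

```text
126 288:63 289:95 290:112 291:114 292:116 293:120 294:106 295:83 296:75 297:72 298:74 299:76 300:74 301:77 302:76 303:79 344:72 345:79 346:84 347:78 348:76 349:73 350:74 351:71 352:63 353:160 354:186 355:185 356:188 357:121 358:106 359:106 360:103 361:106 362:107 363:101
132 288:57 289:81 290:107 291:118 292:107 293:117 294:131 295:139 296:136 297:135 298:137 299:140 300:140 301:143 302:143 303:142 344:133 345:137 346:132 347:131 348:132 349:135 350:133 351:133 352:137 353:131 354:118 355:97 356:169 357:123 358:103 359:106 360:107 361:103 362:104 363:105
138 288:50 289:76 290:105 291:116 292:105 293:116 294:129 295:137 296:138 297:142 298:137 299:138 300:136 301:133 302:135 303:136 344:132 345:133 346:131 347:131 348:133 349:134 350:134 351:132 352:136 353:130 354:115 355:121 356:138 357:110 358:106 359:104 360:107 361:108 362:106 363:105
144 288:55 289:62 290:101 291:115 292:115 293:116 294:115 295:118 296:117 297:120 298:120 299:119 300:120 301:120 302:120 303:121 344:121 345:116 346:120 347:118 348:119 349:118 350:113 351:114 352:112 353:112 354:97 355:184 356:131 357:103 358:105 
[... 1201 characters left out ...]
(np.int64(347), np.int64(378))]
195 [(np.int64(268), np.int64(295)), (np.int64(349), np.int64(378))]
200 [(np.int64(268), np.int64(294)), (np.int64(350), np.int64(378))]
205 [(np.int64(268), np.int64(292)), (np.int64(352), np.int64(377))]
210 [(np.int64(268), np.int64(272)), (np.int64(283), np.int64(291)), (np.int64(349), np.int64(362)), (np.int64(373), np.int64(377))]
215 [(np.int64(285), np.int64(290)), (np.int64(349), np.int64(361)), (np.int64(375), np.int64(377))]
220 [(np.int64(269), np.int64(274)), (np.int64(281), np.int64(289)), (np.int64(350), np.int64(364)), (np.int64(372), np.int64(376))]
225 [(np.int64(352), np.int64(359))]
230 [(np.int64(353), np.int64(358))]
235 []
240 []
245 []
```

```bash
python3 - <<'E'
from tilt import *
import pickle
np.set_printoptions(precision=4,suppress=True)
w,s=pickle.load(open("w15.pkl","rb"))
c=w["color"].astype(int)
for r in(186,192,200,215,290,296):
    print(r,' '.join(f"{x}:{c[r,x].sum()//3}" for x in list(range(284,304,1))+list(range(338,362,1))))
fx=np.array([.9952,-.0976]);fy=np.array([.0976,.9952]);n=np.array([.615,.031])
for nm,u,r,z in [("plate",(267+378.5)/2,185,.016),("jaw",323.7,138,.114),("partbot",320,186,.1545),("parttop",321,290,.265)]:
    q=atz(w,(u,r),z)[:2]-n;print(nm,q@fx,q@fy)
E
```

```text
186 284:96 285:102 286:106 287:102 288:101 289:102 290:106 291:74 292:53 293:62 294:57 295:42 296:27 297:32 298:76 299:97 300:95 301:96 302:99 303:95 338:98 339:97 340:94 341:65 342:25 343:26 344:33 345:29 346:40 347:37 348:37 349:35 350:55 351:100 352:103 353:103 354:105 355:101 356:102 357:105 358:104 359:103 360:107 361:104
192 284:98 285:101 286:105 287:106 288:81 289:64 290:61 291:60 292:64 293:46 294:30 295:39 296:45 297:86 298:95 299:97 300:93 301:98 302:98 303:92 338:100 339:97 340:98 341:100 342:81 343:49 344:24 345:27 346:29 347:31 348:40 349:44 350:43 351:47 352:55 353:103 354:103 355:106 356:101 357:104 358:99 359:104 360:105 361:104
200 284:63 285:60 286:54 287:58 288:54 289:62 290:64 291:48 292:35 293:29 294:45 295:80 296:96 297:96 298:97 299:96 300:94 301:97 302:96 303:94 338:97 339:97 340:102 341:97 342:98 343:101 344:84 345:47 346:19 347:26 348:26 349:27 350:26 351:36 352:33 353:39 354:38 355:62 356:101 357:102 358:102 359:105 360:104 361:103
215 284:48 285:55 286:60 287:62 288:59 289:57 290:61 291:79 292:93 293:92 294:100 295:97 296:94 297:94 298:96 299:93 300:97 30
[... 359 characters left out ...]
 340:130 341:133 342:128 343:118 344:78 345:77 346:77 347:75 348:71 349:64 350:144 351:135 352:143 353:63 354:17 355:8 356:20 357:11 358:21 359:13 360:28 361:22
296 284:15 285:17 286:21 287:108 288:137 289:134 290:131 291:135 292:136 293:134 294:135 295:134 296:131 297:133 298:133 299:134 300:136 301:127 302:99 303:80 338:70 339:126 340:137 341:134 342:134 343:132 344:134 345:136 346:138 347:131 348:132 349:132 350:134 351:138 352:143 353:58 354:8 355:6 356:19 357:11 358:22 359:12 360:9 361:23
plate 0.014523224248978443 0.0012241701933029675
jaw -0.04930147342832873 0.001191138394904494
partbot -0.019348913919232127 -0.0018853979127948877
parttop -0.0009198730662819684 -0.0015263817823325232
```

The nest axis is at fixture y = +1.2 mm and the held offcut at -2.4 mm, both measured in the same picture. I'll shift 3.6 mm and go down.

```bash
python3 -m crank '[2,0,0.18,0,0, 2,0,0.18,0,0, 2,0,0,1,0, 2,0,0,1,0, 2,0,0,1,0, 2,0,0,1,0, 2,0,0,1,0, 2,0,0,0.5,0]' 40 && python3 - <<'E'
from tilt import *
import pickle
np.set_printoptions(precision=4,suppress=True)
w=optics.get_image("wrist")
o=env.observe();print(o["position"],o["ft_force"])
c=w["color"].astype(int)
for r in(190,200,210,220,230,236): print(r,' '.join(f"{x}:{c[r,x].sum()//3}" for x in list(range(276,304,2))+list(range(340,376,2))))
E
```

```text
time_s: 33.63
position: [0.6084, 0.0352, 0.1652]
tool_rot: [[-0.995, 0.098, -0.003], [0.098, 0.995, 0.0], [0.003, 0.0, -1.0]]
ft_force: [0.3, -0.3, -1.6]
grip_width: 0.0288
gripper_force: 39.9
[0.6082 0.0352 0.1649] [-0.5763  0.9041 -2.7567]
190 276:99 278:101 280:107 282:98 284:101 286:104 288:101 290:86 292:58 294:50 296:46 298:79 300:76 302:76 340:77 342:61 344:49 346:56 348:103 350:100 352:103 354:100 356:104 358:105 360:105 362:103 364:101 366:104 368:101 370:100 372:102 374:99
200 276:102 278:100 280:95 282:93 284:90 286:95 288:65 290:47 292:34 294:41 296:95 298:95 300:82 302:76 340:82 342:87 344:83 346:51 348:86 350:95 352:102 354:103 356:103 358:102 360:100 362:102 364:100 366:99 368:106 370:99 372:101 374:104
210 276:60 278:63 280:60 282:61 284:28 286:34 288:40 290:29 292:63 294:95 296:95 298:94 300:97 302:96 340:98 342:97 344:97 346:90 348:40 350:24 352:24 354:96 356:103 358:103 360:101 362:103 364:99 366:98 368:105 370:101 372:103 374:100
220 276:58 278:66 280:47 282:35 284:31 286:37 288:26 290:76 292:93 294:97 296:94 298:95 300:95 302:95 340:97 342:94 344:98 346:96 348:93 350:46 352:36 354:36 356:36 358:64 360:61 362:98 364:105 366:98 368:101 370:101 372:101 374:101
230 276:54 278:35 280:31 282:37 284:41 286:50 288:86 290:96 292:94 294:96 296:95 298:99 300:101 302:101 340:95 342:94 344:95 346:95 348:95 350:100 352:63 354:28 356:31 358:32 360:59 362:89 364:64 366:20 368:64 370:87 372:91 374:76
236 276:31 278:30 280:37 282:28 284:31 286:74 288:94 290:90 292:95 294:89 296:93 298:97 300:97 302:95 340:97 342:96 344:96 346:93 348:96 350:88 352:94 354:44 356:35 358:33 360:29 362:103 364:36 366:86 368:88 370:37 372:42 374:62
```

```bash
python3 -m crank '[2,0,0,0.9,0, 2,0,0,0.9,0, 2,0,0,0.9,0, 2,0,0,0.9,0, 2,0,0,0.9,0, 2,0,0,0.9,0, 2,0,0,0.8,0, 2,0,0,0.6,0]' 40
```

```text
time_s: 34.35
position: [0.6087, 0.0352, 0.0981]
tool_rot: [[-0.995, 0.098, -0.001], [0.098, 0.995, 0.0], [0.001, 0.0, -1.0]]
ft_force: [0.4, -0.2, -2.2]
grip_width: 0.0289
gripper_force: 39.9
```

```bash
python3 -m crank '[2,0,0,0.25,0, 2,0,0,0.25,0, 2,0,0,0.25,0, 2,0,0,0.2,0, 2,0,0,0.1,0, 2,0,0,0,0, 2,0,0,0,0, 2,0,0,0,0]' 40
```

```text
time_s: 35.02
position: [0.6091, 0.0352, 0.089]
tool_rot: [[-0.995, 0.098, 0.0], [0.098, 0.995, -0.0], [-0.0, -0.0, -1.0]]
ft_force: [-0.4, 0.3, -0.7]
grip_width: 0.0283
gripper_force: 39.9
```

```bash
python3 -m crank '[2,0,0,0.1,0, 2,0,0,0.1,0, 2,0,0,0.1,0, 2,0,0,0.1,0, 2,0,0,0,0, 2,0,0,0,0, 2,0,0,0,0, 2,0,0,0,0]' 40
```

```text
time_s: 35.68
position: [0.609, 0.0352, 0.0849]
tool_rot: [[-0.995, 0.098, 0.0], [0.098, 0.995, 0.0], [-0.0, 0.0, -1.0]]
ft_force: [-0.7, -0.3, -1.7]
grip_width: 0.0288
gripper_force: 39.9
```

```bash
python3 -m crank '[2,0,0,0.1,0, 2,0,0,0.1,0, 2,0,0,0.05,0, 2,0,0,0,0, 2,0,0,0,0, 2,0,0,0,0, 2,0,0,0,0, 2,0,0,0,0]' 40
```

```text
time_s: 36.35
position: [0.6095, 0.0351, 0.0836]
tool_rot: [[-0.995, 0.098, 0.002], [0.098, 0.995, -0.0], [-0.002, -0.0, -1.0]]
ft_force: [-1.6, -0.9, 6.9]
grip_width: 0.0291
gripper_force: 40.8
```

The offcut is seated: contact came at the predicted height with +6.9 N on z. I'll release it, rise and go to the handle.

```bash
python3 -m crank '[3.2,0,0,0,0, 4,0,0,0,0, 5,0,0,0,0, 5,0,0,-0.5,0, 5,0,0,-1.5,0, 5,0,0,-2,0, 5,0,0,-2,0, 5,0,0,-2,0]' 25 && python3 -m crank '[5,2.52,0.3,-0.5,0, 5,2.52,0.3,0,0, 5,2.52,0.3,0,0, 5,2.52,0.3,0,0, 5,2.52,0.3,0,0, 5,2.52,0.3,0,0, 5,2.52,0.3,0,0.09, 5,0,0,0,0.09]' && python3 -m crank '[5,0,0,0,0.089, 5,0,0,0,0, 5,0,0,0,0, 5,0,0,0,0, 5,0,0,0,0, 5,0,0,0,0, 5,0,0,0,0, 5,0,0,0,0]' && python3 - <<'E'
from tilt import *
import pickle
np.set_printoptions(precision=4,suppress=True)
w=optics.get_image("wrist");s=optics.get_image("side");pickle.dump((w,s),open("w16.pkl","wb"))
o=env.observe();p=np.array(o["position"]);R=np.array(o["tool_rot"]);print(p,o["q"])
print(R.T@(np.array([.436,.073,.055])-p)*100,proj(w,(.436,.073,.116)))
m=w["color"].max(2)<70;u=proj(w,(.436,.073,.116)).astype(int)
for r in range(u[1]-40,u[1]+40,4):
    x=np.where(m[r,u[0]-40:u[0]+40])[0]+u[0]-40
    print(r,(x.min(),x.max()) if len(x) else None)
asc(s,150,245,255,335,4,1)
E
```

```text
time_s: 37.02
position: [0.6089, 0.0352, 0.1635]
tool_rot: [[-0.995, 0.098, -0.0], [0.098, 0.995, 0.0], [0.0, -0.0, -1.0]]
ft_force: [-0.3, 0.2, -0.5]
grip_width: 0.0497
gripper_force: 0.0
time_s: 37.68
position: [0.4316, 0.0743, 0.1677]
tool_rot: [[-0.961, 0.277, -0.002], [0.277, 0.961, 0.0], [0.002, -0.0, -1.0]]
ft_force: [1.2, -0.5, 1.2]
grip_width: 0.0504
gripper_force: 0.0
time_s: 38.35
position: [0.4355, 0.0733, 0.1673]
tool_rot: [[-0.934, 0.358, -0.0], [0.358, 0.934, 0.0], [0.0, -0.0, -1.0]]
ft_force: [-0.7, -0.2, -0.0]
grip_width: 0.05
gripper_force: 0.0
[0.4355 0.0733 0.1673] [ -5.8813  12.7254  93.686   -0.0001  73.5934 -74.8781]
[-0.0576 -0.0059 11.2291] [321.4074 210.246 ]
170 None
174 (np.int64(319), np.int64(327))
178 (np.int64(314), np.int64(333))
182 (np.int64(312), np.int64(335))
186 (np.int64(311), np.int64(336))
190 (np.int64(311), np.int64(336))
194 (np.int64(310), np.int64(337))
198 (np.int64(310), np.int64(338))
202 (np.int64(309), np.int64(339))
206 (np.int64(310), np.int64(359))
210 (np.int64(312), np.int64(349))
214 (np.int64(315), np.int64(360))
218 (np.int6
[... 1607 characters left out ...]
22233222333333333344
214 eeec843433333333333322367887777888767753334678888bed9667776655555556666666554322
218 eeed95433333333333333236888777788876543333567888acc98887555566666666555444434333
222 eeed9533333333333333323688877778877543332346888888887776444444445555544444444444
226 eec85444443333333333334566766556679abaa9999aaaa987777776544444445444444444443444
230 da766677777777777777777777777777766677777666666555555555555444434343434434443433
234 85555566777777777777777777777777777777777777777777766555554444444444444343333233
238 43333333333333333333333333344665444444444444444444545555455555555665555543344566
242 eeeeeeeeeeeeeeeeeeeeeeeeeeeeedabdddbaaaaaaaaaaaaaaaaaaaaa98666666555555555555555
```

```bash
python3 -m crank '[4.5,0.25,0.1,1.6,0, 4.5,0,0,1.6,0, 4.5,0,0,1.6,0, 4.5,0,0,1.6,0, 4.5,0,0,1.6,0, 4.5,0,0,1.6,0, 4.5,0,0,1.6,0, 4.5,0,0,0,0]' 25 && python3 -m crank '[1,0,0,0,0, 1,0,0,0,0, 1,0,0,0,0, 1,0,0,0,0, 1,0,0,0,0, 1,0,0,0,0, 1,0,0,0,0, 1,0,0,0,0]' 25
```

```text
time_s: 39.12
position: [0.4321, 0.0752, 0.0532]
tool_rot: [[-0.933, 0.359, -0.005], [0.359, 0.933, 0.0], [0.004, -0.001, -1.0]]
ft_force: [-1.0, 0.3, 0.0]
grip_width: 0.0448
gripper_force: 0.0
time_s: 39.78
position: [0.4346, 0.0766, 0.0563]
tool_rot: [[-0.933, 0.359, 0.003], [0.359, 0.933, 0.003], [-0.002, 0.004, -1.0]]
ft_force: [4.3, 11.9, -4.3]
grip_width: 0.0209
gripper_force: 25.1
```

```bash
python3 -m crank '[1,-0.03,0.76,0,0.08, 1,-0.03,0.76,0,0.08, 1,-0.03,0.76,0,0.08, 1,-0.03,0.76,0,0.08, 1,-0.03,0.76,0,0.08, 1,-0.03,0.76,0,0.08, 1,-0.03,0.76,0,0.08, 1,0,0,0,0]' 25
```

```text
time_s: 40.45
position: [0.466, 0.1183, 0.0563]
tool_rot: [[-0.599, 0.801, 0.002], [0.801, 0.599, 0.001], [-0.0, 0.002, -1.0]]
ft_force: [0.2, 7.8, -0.1]
grip_width: 0.0206
gripper_force: 25.5
```

```bash
python3 -m crank '[1,-0.02,0.76,0,0.08, 1,-0.02,0.76,0,0.08, 1,-0.02,0.76,0,0.08, 1,-0.02,0.76,0,0.08, 1,-0.02,0.76,0,0.08, 1,-0.02,0.76,0,0.08, 1,-0.02,0.76,0,0.08, 1,0,0,0,0]' 25
```

```text
time_s: 41.12
position: [0.5151, 0.137, 0.0563]
tool_rot: [[-0.083, 0.997, 0.002], [0.997, 0.083, 0.001], [0.001, 0.002, -1.0]]
ft_force: [2.5, 4.9, 2.1]
grip_width: 0.0212
gripper_force: 25.6
```

```bash
python3 -m crank '[1,-0.04,0.6,0,0.06, 1,-0.04,0.6,0,0.06, 1,-0.03,0.4,0,0.04, 1,0,0.1,0,0.02, 1,0,0,0,0, 1,0,0,0,0, 1,0,0,0,0, 1,0,0,0,0]' 25
```

```text
time_s: 41.78
position: [0.5306, 0.1371, 0.0563]
tool_rot: [[0.091, 0.996, 0.001], [0.996, -0.091, 0.002], [0.003, 0.001, -1.0]]
ft_force: [-1.5, 8.7, 2.3]
grip_width: 0.021
gripper_force: 25.7
```

```bash
python3 -m crank '[1,0,0.1,0,0, 1,0,0.1,0,0, 1,0,0.1,0,0, 1,0,0.1,0,0, 1,0,0,0,0, 1,0,0,0,0, 1,0,0,0,0, 1,0,0,0,0]' 25
```

```text
time_s: 42.45
position: [0.5327, 0.1369, 0.0562]
tool_rot: [[0.092, 0.996, -0.003], [0.996, -0.092, 0.003], [0.002, -0.003, -1.0]]
ft_force: [-8.9, 9.0, 7.1]
grip_width: 0.0212
gripper_force: 26.3
```

```bash
python3 -m crank '[1,0,0.1,0,0, 1,0,0.1,0,0, 1,0,0.1,0,0, 1,0,0,0,0, 1,0,0,0,0, 1,0,0,0,0, 1,0,0,0,0, 1,0,0,0,0]' 25
```

```text
time_s: 43.12
position: [0.5327, 0.137, 0.0561]
tool_rot: [[0.091, 0.996, -0.01], [0.996, -0.091, 0.003], [0.002, -0.01, -1.0]]
ft_force: [-22.0, 10.7, 15.1]
grip_width: 0.0205
gripper_force: 27.6
```

The lever is home: position held at .5327 while the force rose to -22 N. I'll release it and go to the bolt knob.

```bash
python3 -m crank '[4.5,0,-0.3,0,0, 4.5,0,0,0,0, 4.5,0,0,0,0, 4.5,0,0,-1,0, 4.5,0,0,-1.5,0, 4.5,0,0,-1.5,0, 4.5,0,0,-1.5,0, 4.5,0,0,-2,0]' 20 && python3 -m crank '[4,0,0,0,0.121, 4,0,0,0,0.121, 4,0,0,0,0.121, 4,0,0,0,0.121, 4,0,0,0,0.121, 4,0,0,0,0.121, 4,0,0,0,0.121, 4,0,0,0,0.121]' && python3 -m crank '[4,0,0,0,0.121, 4,0,0,0,0.121, 4,0,0,0,0.121, 4,0,0,0,0.121, 4,0,0,0,0.118, 4,0,2.6,0,0, 4,0,2.6,0,0, 4,0,2.6,0,0]' && python3 -m crank '[4,0.1,2.6,0,0, 4,0.1,2.6,0,0, 4,0.1,2.6,0,0, 4,0,0.4,0,0, 4,0,0,0,0, 4,0,0,0,0, 4,0,0,0,0, 4,0,0,0,0]' && python3 - <<'E'
from tilt import *
import pickle
np.set_printoptions(precision=4,suppress=True)
w=optics.get_image("wrist");s=optics.get_image("side");pickle.dump((w,s),open("w17.pkl","wb"))
o=env.observe();p=np.array(o["position"]);R=np.array(o["tool_rot"]);print(p)
print(R.T@(np.array([.5195,-.0235,.058])-p)*100)
H=cv2.cvtColor(w["color"],cv2.COLOR_RGB2HSV)
m=(((H[...,0]<6)|(H[...,0]>174))&(H[...,1]>170)&(H[...,2]>60)).astype(np.uint8)
k,l,st,ce=cv2.connectedComponentsWithStats(m);print([(st[j].tolist(),ce[j]) for j in range(1,k) if st[j][4]>40])
print(proj(w,(.5195,-.0235,.099)),proj(w,(.5195,-.0235,.068)))
m=w["color"].max(2)<70
fx=np.array([.9952,-.0976]);fy=np.array([.0976,.9952])
print("handle px pred",proj(w,(.534,.129,.116)))
H0=find(w,"handle");print(H0)
E
```

```text
time_s: 43.78
position: [0.535, 0.135, 0.1312]
tool_rot: [[0.095, 0.995, -0.0], [0.995, -0.095, -0.0], [-0.0, -0.0, -1.0]]
ft_force: [0.5, 0.2, -0.3]
grip_width: 0.0451
gripper_force: 0.0
time_s: 44.45
position: [0.5354, 0.1351, 0.1312]
tool_rot: [[0.877, 0.481, 0.001], [0.481, -0.877, -0.0], [0.001, 0.001, -1.0]]
ft_force: [0.1, -0.0, -0.9]
grip_width: 0.04
gripper_force: 0.0
time_s: 45.12
position: [0.5278, 0.0567, 0.1312]
tool_rot: [[0.996, -0.093, 0.001], [-0.093, -0.996, -0.0], [0.001, 0.0, -1.0]]
ft_force: [1.5, -0.4, 0.2]
grip_width: 0.0397
gripper_force: 0.0
time_s: 45.78
position: [0.5228, -0.0232, 0.1305]
tool_rot: [[0.996, -0.094, 0.0], [-0.094, -0.996, 0.0], [0.0, -0.0, -1.0]]
ft_force: [-0.1, 0.2, -0.7]
grip_width: 0.04
gripper_force: 0.0
[ 0.5228 -0.0234  0.1304]
[-0.326   0.0417  7.2401]
[([310, 205, 22, 31, 541], array([320.085 , 220.2514]))]
[319.2264 222.9867] [319.2937 207.9115]
handle px pred [ 69.7824 231.6659]
[(array([204.608, 207.8  ]), 0.91)]
```

```bash
python3 -m crank '[4,-0.3,0,1,0, 4,0,0,1.1,0, 4,0,0,1.1,0, 4,0,0,1.1,0, 4,0,0,1.1,0, 4,0,0,1,0, 4,0,0,0.8,0, 4,0,0,0,0]' 20 && python3 -m crank '[0.5,0,0,0,0, 0.5,0,0,0,0, 0.5,0,0,0,0, 0.5,0,0,0,0, 0.5,0,0,0,0, 0.5,0,0,0,0, 0.5,0,0,0,0, 0.5,0,0,0,0]' 20 && python3 -m crank '[0.5,0,-0.3,0,0, 0.5,0,-0.3,0,0, 0.5,0,-0.3,0,0, 0.5,0,-0.3,0,0, 0.5,0,-0.3,0,0, 0.5,0,-0.3,0,0, 0.5,0,-0.1,0,0, 0.5,0,0,0,0]' 20
```

```text
time_s: 46.6
position: [0.519, -0.0234, 0.057]
tool_rot: [[0.996, -0.095, -0.003], [-0.095, -0.996, 0.001], [-0.003, -0.0, -1.0]]
ft_force: [0.8, -0.0, -0.2]
grip_width: 0.0403
gripper_force: 0.0
time_s: 47.27
position: [0.5201, -0.0233, 0.0589]
tool_rot: [[0.995, -0.095, 0.001], [-0.095, -0.995, 0.001], [0.001, -0.001, -1.0]]
ft_force: [0.8, 6.0, 2.1]
grip_width: 0.0128
gripper_force: 19.7
time_s: 47.93
position: [0.522, -0.0052, 0.0589]
tool_rot: [[0.996, -0.095, 0.001], [-0.095, -0.996, -0.001], [0.001, 0.001, -1.0]]
ft_force: [-0.1, -2.5, 6.0]
grip_width: 0.0133
gripper_force: 20.0
```

```bash
python3 -m crank '[0.5,0,-0.1,0,0, 0.5,0,-0.1,0,0, 0.5,0,-0.1,0,0, 0.5,0,0,0,0, 0.5,0,0,0,0, 0.5,0,0,0,0, 0.5,0,0,0,0, 0.5,0,0,0,0]' 20
```

```text
time_s: 48.6
position: [0.5221, -0.0049, 0.059]
tool_rot: [[0.996, -0.095, 0.001], [-0.095, -0.995, -0.006], [0.001, 0.006, -1.0]]
ft_force: [-4.1, -16.4, 7.0]
grip_width: 0.0128
gripper_force: 20.5
```

The knob is at its end stop (-16 N, no further travel), so the bolt is in. I'll release, retreat upward and check.

```bash
python3 -m crank '[4,0,0.2,0,0, 4,0,0,0,0, 4,0,0,0,0, 4,0,0,-1,0, 4,0,0,-2,0, 4,0,0,-3,0, 4,0,0,-3,0, 4,0,0,-3,0]' 20 && python3 -m crank '[4,0,0,-3,0, 4,0,0,0,0, 4,0,0,0,0, 4,0,0,0,0, 4,0,0,0,0, 4,0,0,0,0, 4,0,0,0,0, 4,0,0,0,0]' && python3 - <<'E'
from tilt import *
np.set_printoptions(precision=4,suppress=True)
w=optics.get_image("wrist");s=optics.get_image("side")
print(env.observe()["position"])
H=cv2.cvtColor(w["color"],cv2.COLOR_RGB2HSV)
m=(((H[...,0]<6)|(H[...,0]>174))&(H[...,1]>170)&(H[...,2]>60)).astype(np.uint8)
k,l,st,ce=cv2.connectedComponentsWithStats(m);K=[ce[j] for j in range(1,k) if st[j][4]>40];print([(atz(w,c,.09)) for c in K],"start (.519,-.0063), drawn y -.023")
for q,z in(("corner_cube_mid",.01),("bracket_mid",.01),("handle",.094),("profile_mid",.126)):
    print(q,[(a.round(0),sc,atz(w,a,z)[:2]) for a,sc in find(w,q)[:2]])
print("calliper",[(a.round(0),c) for a,c in find(s,"calliper_mid")[:1]],"was 403.5,335.6")
print("cube was",(.6238,-.0938),"bracket side",[(a.round(0),c) for a,c in find(s,"bracket_mid")[:1]],"was 278,256")
asc(s,180,236,262,340,4,1)
E
```

```text
time_s: 49.27
position: [0.5213, -0.0033, 0.1794]
tool_rot: [[0.996, -0.095, -0.001], [-0.095, -0.996, 0.001], [-0.001, -0.001, -1.0]]
ft_force: [1.6, 0.8, 0.1]
grip_width: 0.0404
gripper_force: 0.0
time_s: 49.93
position: [0.5215, -0.0039, 0.2077]
tool_rot: [[0.995, -0.095, -0.001], [-0.095, -0.995, 0.0], [-0.001, -0.0, -1.0]]
ft_force: [-0.0, 0.7, -0.2]
grip_width: 0.0402
gripper_force: 0.0
[ 0.5216 -0.004   0.2081]
[array([ 0.5192, -0.0059,  0.09  ])] start (.519,-.0063), drawn y -.023
corner_cube_mid [(array([401.,  60.]), 0.85, array([ 0.6235, -0.0978]))]
bracket_mid []
handle [(array([253., 182.]), 0.74, array([0.5299, 0.0521])), (array([265., 107.]), 0.74, array([0.5913, 0.0326]))]
profile_mid [(array([607., 244.]), 0.94, array([ 0.4556, -0.2459])), (array([341., 273.]), 0.9, array([ 0.4533, -0.0159]))]
calliper [(array([403., 335.]), 0.92)] was 403.5,335.6
cube was (0.6238, -0.0938) bracket side [(array([278., 255.]), 0.49)] was 278,256
180 eeeeeeec72122456765679acdeeeeeeeeeeeeeeeeeeeeeeeeeeeeeeeeeeeeeeeeeeeeeeeeeeeee
184 eeeeeeedb766667999abbbba999ceeeeeeeeeeeeeeeeeeeeeeeeee
[... 320 characters left out ...]
eeeeeeeeeecaa96569bbcdeeeeeeeeeeeeee
204 8533333333333235788888887643357888877adeeeeeeeeeeeed97766667777beeeeeeeeeeeeee
208 433333333333333468877788764335788887667778888888763222222356556799abddddddeeee
212 3333333333333334688777777643357888889accdeedccddc8411110112358bddddc9888888888
216 43333333333332346777777776534678889befffffd9655675211111137acccb98653322223567
220 333333333333332467877777764335788888888888754444321111101135554444444444444567
224 433333333333332367766677764346788888888888754444433222222355554445777777777777
228 777655555555556766666666666688888889999aaaabbccca84333333334556677777777778add
232 677777777777777777777777777777777777777777777777644433457777777777777777778bee
```

```bash
python3 -c "
from rig import env
print(env.close_job())"
```

```text
the job is handed in; nothing more can be done
None
```

The job is handed in at about 50 s of the 72 s allowed. The silver offcut stands upright on the seat, clamped with the lever fully home and the red lock bolt pushed back in; the calliper, corner cube and angle bracket measured unmoved within a few millimetres.

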